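Close up the bike charger, reset it and sort the leftover fixings

ROBOT

A 6-joint arm with a two-finger parallel gripper is mounted at the origin on the work surface. World frame = base frame: x ahead of the robot, y to its left, z up, the work surface at z = 0. Lengths are in mm, angles in degrees, forces in N, time in s.
With the tool pointing down it reaches from about 350 to 850 mm from the base axis. Payload 8.1 kg.
Tool frame: the origin (TCP) lies midway between the tips of the shut fingers; the grasp point (between the pads) lies 19 mm behind it (r.pinch_z is the distance from the TCP to the grasp point, in mm); z points along the fingers, y is the line along which they close (so a half turn about z gives the same grasp; the last joint's range is limited). The gripper opens to 85 mm and grips with 20 to 120 N. Pads are 22 mm wide; open, the fingers measure 114 mm over their backs; the gripper's body (76 mm by 85 mm) begins 54 mm behind the grasp point. The pads swing forward as they close: fully open they stand 13 mm farther back than shut.
Start: joints at [-81.498, 7.471, 85.268, -0, 87.261, -4.893], TCP at [139.026, -583.676, 231.292] pointing down, gripper open.
Joint ranges: [-169.43, 169.43], [-51.17, 129.36], [1.28, 143.12], [-76.62, 256.62], [0, 156.53], [-152.29, 152.29]. Speed limits (degrees/s): [136.94, 136.94, 159.86, 180, 180, 180].

INTERFACE

Orientations are given as [roll, pitch, yaw] about the fixed x, y, z axes, in that order (R = Rz(yaw) Ry(pitch) Rx(roll)).
In Python, from bench import r gives the robot as it stands.
- The arm moves only by the shell command python3 -m jog 'ROWS' [OPENING] [FORCE]. ROWS is JSON, one flat list of numbers, 6 for each row, row after row: the shift along the tool's x, y, z in m, then the turn, a rotation vector about the tool's x, y, z in rad. A call has 1 to 8 rows; each row is the pose to reach, as a shift and turn from the pose commanded when the call began, along the tool's axes at that moment; what a row does not reach only later rows make up. A row lasts 1/8 s, in which the tool goes at most 62.5 mm and 10.7 degrees, less where a joint would pass 70% of its speed; a pose out of reach is approached as far as the arm can. A call with a gripper value outside its range is refused whole. OPENING is the opening, from -1 (shut) to 1 (fully open), set as the call begins (- or left out, the last holds). The fingers move at their own pace and stop on an object; FORCE is the grip in N (left out, the last holds). Time passes only in rows, so rows that repeat a pose let the fingers close. It gives the time, the measured TCP pose, the force, the opening and the grip force at its end, in the units of the state.
- r.sense(): the state, without advancing time (a new reading comes with each control period).
- r.snapshot(name): name is "scene" or "top" or "wrist"; returns a dict with "pixels" (400x640x3 uint8, red, green, blue), "range_z" (400x640 float32, mm along the optical axis (not along the pixel's ray), 0 where there is no reading), "K" (3x3 intrinsics, pixels), "rvec" (rotation vector, rad) and "tvec" (3), from world to camera coordinates, as OpenCV has them. Camera axes: x right, y down, z forward; pixel columns grow to the right and rows downward; lengths in mm; the calibration is good to about 2 mm. The wrist camera is an equidistant fisheye: a pixel r from the principal point sees the ray r / f radians off the axis. A picture is of the moment at which its call begins.
- r.hand_in(): hands the job in; it is judged then, once.
Trained networks look in a picture, given as the dict that the camera call returned (one of the last four; its "shot" number tells which), for a name from the list of things; names that differ only in an ending like _2 or _b are one class to them, and where a whole thing is asked for, a point or a joint stands for the part that bears it (a point fixed in the world has none). Each returns a list of dicts, best first, with "score" (0 to 1); they miss things now and then, are a little off and sometimes report something else, mostly with a low value. They report only what shows in the picture. A call takes as long as a camera call.
- r.look_for(picture, target): "bbox" ([left, top, right, bottom] in pixels, round what is visible of it).
- r.outline_of(picture, target): "region" (400x640 bool, what is visible of it) and "bbox" ([left, top, right, bottom] in pixels, round what is visible of it).
The state is a dict: "time": time; "joint_pos": joint angles; "qd": joint speeds; "joint_efforts": joint torques, N m; "tool_pos": TCP position; "tcp_rot": TCP orientation; "ft_force": force on the tool from outside, world axes, zero at the start; "wrist_torque": the same for the moment, N m; "finger_gap": finger opening in mm; "grip_force": force on a finger pad.
Only numpy, scipy, OpenCV 4.12 (cv2) and the standard library are available. Lean on these libraries where they do the work, as an engineer would, in place of code of your own. Each camera call takes 0.05 s, during which the arm holds its last target. There are 200 camera calls.

TASK

Close up the bike charger box on the ledge: turn each of the three captive knobs on its cover clockwise until it stops. Only when all three are fully home, use the pin tool to press the recessed reset button in the side of the box all the way in, hold it for a moment and let it spring back, then lay the tool flat on the cork pad. Sort the leftover fixings that are there, at any time: hex nuts into the ceramic dish, cable clips into the clear box; leave everything else where it is.

Things in the scene. Friction and masses are not known exactly. Their poses are not given: they have to be found in the camera images.
- charger: grey bike-battery charger box 150 (x) x 200 (y) x 60 high with an aluminium cover, fixed; origin at the centre of its underside, z up. Its -y side holds the recessed reset button
- knob_a (a joint): captive black bolt knob, upright axis at (-40, 66) mm in charger x, y; 0 to 2.4 rad, grows as it turns clockwise seen from above, 2.4 = end stop. Its grip bar is 38 long, 14 wide, spans 74 to 104 mm above the ledge, best gripped at 97, and lies along charger x at 0
- knob_b (a joint): captive black bolt knob, upright axis at (-40, -66) mm in charger x, y; 0 to 2.4 rad, grows as it turns clockwise seen from above, 2.4 = end stop. Its grip bar is 38 long, 14 wide, spans 74 to 104 mm above the ledge, best gripped at 97, and lies along charger x at 0
- knob_c (a joint): captive black bolt knob, upright axis at (40, 0) mm in charger x, y; 0 to 2.4 rad, grows as it turns clockwise seen from above, 2.4 = end stop. Its grip bar is 38 long, 14 wide, spans 74 to 104 mm above the ledge, best gripped at 97, and lies along charger x at 0
- reset_button (a joint): recessed spring button, 0 out, 0.005 m = fully in; bottoms at about 5 N and springs back
- button_face (a point): centre of the button's face (15 across), 40 mm above the ledge, 10 mm inside an 18 x 18 mm square recess in the charger's -y side; it moves inward along charger +y; axes as the charger's
- pin_tool: loose pin tool: black square handle 90 x 14 x 14 with a steel pin 6 thick sticking out 40 along +x; origin on the underside of the handle, below the tool's axis, 55 from the handle's butt and 35 from its pin end
- pin_tip (a point): tip of the pin, on the tool's axis
- pin_grip (a point): middle of the handle, on the tool's axis, 85 mm behind the tip
- cork_pad: cork pad 160 (x) x 80 (y) x 4 thick on the ledge, fixed; origin at the centre of its underside
- dish: white ceramic dish, a round bowl 132 across the rim, 40 high, wall 5, fixed; origin at the centre of its underside
- clear_box: open clear plastic box 130 (x) x 100 (y) x 50 high, walls 3, fixed; origin at the centre of its underside
- nut1: loose steel hex nut, 30 across flats, 14 thick, lying flat (may be absent); origin at the centre of its underside, x axis square to a pair of flats
- nut2: loose steel hex nut, 30 across flats, 14 thick, lying flat (may be absent); origin at the centre of its underside, x axis square to a pair of flats
- nut3: loose steel hex nut, 30 across flats, 14 thick, lying flat (may be absent); origin at the centre of its underside, x axis square to a pair of flats
- clip1: loose steel cable clip: foot 48 (x) x 16 (y) x 5 with a hump 22 long to 16 high (may be absent); origin at the centre of its underside
- clip2: loose steel cable clip: foot 48 (x) x 16 (y) x 5 with a hump 22 long to 16 high (may be absent); origin at the centre of its underside
- multitool: folded black multitool 95 x 30 x 20, bystander
- bike_light: green silicone bike light 50 x 36 x 30, bystander
- cone_wrench: steel cone wrench 150 long lying flat, bystander
- bell: small round domed steel bike bell, 42 across, 24 high, bystander
- mug: blue mug, 80 across, 90 high, bystander
- box_lid: clip-on lid of the clear box, 137 x 107 x 12, lying on the ledge, bystander
- tyre_lever: grey tyre lever 110 x 16 x 8, bystander

How it is judged:
By the outcome, as a careful person would: the job done as asked, in the order asked, and still so for the second after the job is handed in, with the robot touching nothing.
Of nut1, nut2, nut3, clip1, clip2 only 3 to 5 are there at a start; the rules pass over those that are not, and their reading is None.
At some moment in a run one of nut1, nut2, nut3, clip1, clip2, pin_tool may be knocked a few centimetres aside while the robot is not near it.
Once in a run the grip may slacken for a moment while it holds something.
It also fails if it takes over 210 s, if anything falls off the work surface, if the arm or the gripper's body presses on something with over 40 N, if the wrist force passes 120 N, or if a joint passes its speed limit or range.

## Working session

There is one attempt and no reset: what is moved stays moved. The work goes in short steps, Python scripts to look and compute and a shell command to move; the robot and the scene stay as the last step left them, time stands still between calls to the robot, and variables do not carry over. Pictures are saved under pics/ and viewed, at most 14 in all, crops included, and the job is handed in when it is done.

```bash
ls; mkdir -p pics; cat > h.py <<'E'
import numpy as np, cv2
from bench import r
def save(p,n,crop=None,s=1):
    im=p["pixels"][:,:,::-1]
    if crop: a,b,c,d=crop; im=im[b:d,a:c]
    if s!=1: im=cv2.resize(im,None,fx=s,fy=s,interpolation=cv2.INTER_CUBIC)
    cv2.imwrite("pics/"+n,im)
def cam(p):
    R=cv2.Rodrigues(np.array(p["rvec"],float))[0]; return R,np.array(p["tvec"],float).ravel(),np.array(p["K"],float)
def world(p,uv,z=None,fish=False):
    """uv Nx2 -> world; depth if z None, otherwise plane z"""
    R,t,K=cam(p); uv=np.atleast_2d(np.array(uv,float))
    q=np.c_[(uv[:,0]-K[0,2])/K[0,0],(uv[:,1]-K[1,2])/K[1,1]]
    if fish:
        th=np.linalg.norm(q,axis=1)+1e-9; d=np.c_[q*(np.sin(th)/th)[:,None],np.cos(th)]
    else: d=np.c_[q,np.ones(len(q))]
    C=-R.T@t; D=d@R
    if z is None:
        rz=p["range_z"][uv[:,1].round().astype(int),uv[:,0].round().astype(int)]
        return C+D*(rz/d[:,2])[:,None]
    return C+D*((z-C[2])/D[:,2])[:,None]
def region(p,o,fish=False):
    v,u=np.nonzero(o["region"]); w=world(p,np.c_[u,v],fish=fish); ok=p["range_z"][v,u]>0
    return w[ok]
E
python3 - <<'E'
from h import *
for n in ("top","scene"):
    p=r.snapshot(n); save(p,n+"0.png")
    R,t,K=cam(p); print(n,-R.T@t,K[0,0])
    if n=="top":
      for name in "charger knob_a pin_tool cork_pad dish clear_box nut1 clip1 multitool bike_light cone_wrench bell mug box_lid tyre_lever".split():
        for o in r.outline_of(p,name)[:4]:
            w=region(p,o)
            if len(w)<5: print(name,o["score"],o["bbox"],"nodepth");continue
            (c,s,a)=cv2.minAreaRect(w[:,:2].astype(np.float32))
            print(name,round(o["score"],2),o["bbox"],np.median(w,0).round(),"rect",np.round(c),np.round(s),round(a,1),"z",np.percentile(w[:,2],[5,95]).round())
print(r.sense())
E
```

```text
pics
top [ 454.54858918  -43.98236649 1364.39398168] 499.4655432657834
charger 0.66 [320.6, 202.2, 328.8, 214.3] [545. -72.  14.] rect [544. -72.] [28. 29.] 27.9 z [10. 19.]
charger 0.59 [144.4, 168.8, 242.4, 260.5] [510. 270.  61.] rect [516. 280.] [168. 227.] 39.8 z [41. 98.]
charger 0.35 [403.1, 119.9, 427.4, 151.9] [ 744. -322.   20.] rect [ 744. -325.] [34. 94.] 65.4 z [ 5. 26.]
knob_a 0.76 [211.6, 203.1, 227.9, 218.6] [523. 194.  82.] rect [523. 197.] [38. 38.] 3.1 z [ 69. 106.]
knob_a 0.45 [172.7, 194.6, 187.7, 210.2] [543. 295.  83.] rect [542. 299.] [38. 39.] 65.2 z [ 70. 105.]
pin_tool 0.77 [282.3, 134.8, 295.1, 180.5] [685.  26.  13.] rect [676.  28.] [ 14. 128.] 77.9 z [ 7. 18.]
pin_tool 0.36 [390.5, 214.1, 438.4, 276.4] [ 449. -321.    5.] rect [ 449. -322.] [114. 137.] 73.2 z [-1. 50.]
cork_pad 0.67 [274.3, 217.0, 312.4, 276.9] [438.   9.   4.] rect [437.  10.] [ 82. 162.] 81.6 z [-1.  9.]
dish 0.75 [361.2, 147.3, 413.6, 194.5] [ 652. -240.   20.] rect [ 649. -239.] [129. 131.] 82.9 z [ 5. 41.]
clear_box 0.84 [385.8, 214.9, 441.0, 272.7] [ 449. -320.    5.] rect [ 449. 
[... 1887 characters left out ...]
384460399
{'time': 0.85, 'joint_pos': array([-8.14986887e+01,  7.47032540e+00,  8.52664829e+01,  5.77653799e-04,
        8.72604343e+01, -4.89328505e+00]), 'qd': array([ 0.03429617,  0.05601918,  0.01631202, -0.05415987,  0.0474446 ,
        0.03076186]), 'joint_efforts': array([ 2.83675210e-03, -5.69282377e+01, -5.00851142e+01,  3.39091469e-05,
        8.96801757e-04, -2.28732745e-05]), 'tool_pos': array([ 139.01991055, -583.69450468,  231.31363367]), 'tcp_rot': array([ 1.79997203e+02, -3.39689337e-04,  1.33945688e+01]), 'ft_force': array([ 0.03065795, -0.9715333 , -0.73234522]), 'wrist_torque': array([0.01059154, 0.01380961, 0.04544578]), 'grip_force': 0.0, 'finger_gap': 85.02827045516311}
```

```bash
python3 - <<'E'
from h import *
p=r.snapshot("top"); save(p,"topc.png",(130,80,500,310),2.1)
E
```

```text
(no output)
```

View pics/topc.png

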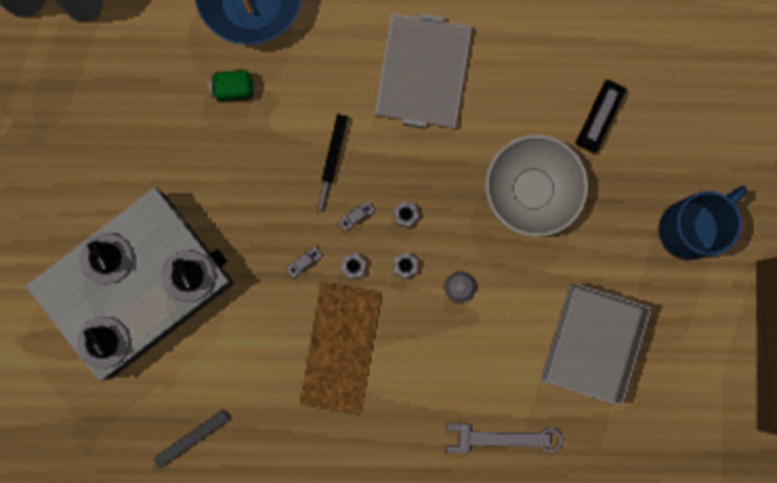

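View pics/scene0.png

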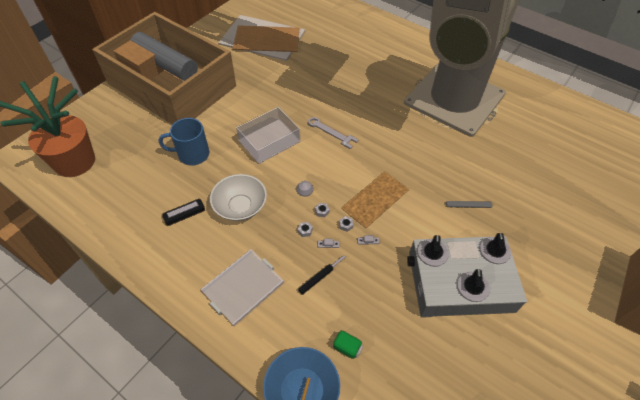

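All five fixings are there (3 nuts, 2 clips), and the charger is at about yaw 40° with knob c farthest from the camera centre. First I'll add a row calculator, then move above the charger.

```bash
cat >> h.py <<'E'
from scipy.spatial.transform import Rotation as Ro
def to(x,y,z,yaw=None,cur=None):
    s=r.sense(); P=np.array(s["tool_pos"]) ; Rm=Ro.from_euler("xyz",s["tcp_rot"],degrees=True)
    d=Rm.inv().apply(np.array([x,y,z])-P)/1000
    a=s["tcp_rot"][2] if yaw is None else yaw
    rv=(Rm.inv()*Ro.from_euler("xyz",[180,0,a],degrees=True)).as_rotvec()
    j6=s["joint_pos"][5]
    print("row",d.round(4),rv.round(4),"dyaw",None if yaw is None else round((yaw-s["tcp_rot"][2]+180)%360-180,1),"| j6",round(j6,1),"j6 want",round((np.degrees(np.arctan2(y,x))+90-a+180)%360-180,1))
def st():
    s=r.sense(); print("t",s["time"],"p",np.round(s["tool_pos"],1),np.round(s["tcp_rot"],1),"j",np.round(s["joint_pos"]),"F",np.round(s["ft_force"],1),"T",np.round(s["wrist_torque"],2),"gap",round(s["finger_gap"],1),"grip",round(s["grip_force"],1))
E
python3 - <<'E'
from h import *
to(480,240,330,120); to(480,240,330)
E
```

```text
row [ 0.5225 -0.7223 -0.0987] [-0.     -0.     -1.8606] dyaw 106.6 | j6 -4.9 j6 want -3.4
row [ 0.5225 -0.7223 -0.0987] [-0.0001  0.     -0.    ] dyaw None | j6 -4.9 j6 want 103.2
```

```bash
python3 -m jog '[0.18,-0.22,-0.099,0,0,-0.9, 0.26,-0.36,-0.099,0,0,-0.93, 0.26,-0.36,-0.099,0,0,-0.93, 0.26,-0.36,-0.099,0,0,-0.93, 0.26,-0.36,-0.099,0,0,-0.93, 0.26,-0.36,-0.099,0,0,-0.93, 0.26,-0.36,-0.099,0,0,-0.93, 0.26,-0.36,-0.099,0,0,-0.93]'; python3 - <<'E'
from h import *
to(480,240,330,120);st()
E
```

```text
time: 1.9
tool_pos: [309.6, -170.7, 331.8]
tcp_rot: [179.8, 0.0, 66.9]
ft_force: [-0.2, -0.4, 0.6]
finger_gap: 84.9
grip_force: 0.0
row [ 0.4446 -0.0044  0.0017] [ 0.0028  0.0015 -0.9267] dyaw 53.1 | j6 -14.1 j6 want -3.4
t 1.9 p [ 309.6 -170.7  331.8] [179.8   0.   66.9] j [-37. -33. 110.   0. 103. -14.] F [-0.2 -0.4  0.6] T [ 0.01 -0.02 -0.03] gap 84.9 grip 0.0
```

```bash
python3 -m jog '[0.445,-0.004,0,0,0,-0.927, 0.445,-0.004,0,0,0,-0.927, 0.445,-0.004,0,0,0,-0.927, 0.445,-0.004,0,0,0,-0.927, 0.445,-0.004,0,0,0,-0.927, 0.445,-0.004,0,0,0,-0.927, 0.445,-0.004,0,0,0,-0.927, 0.445,-0.004,0,0,0,-0.927]'; python3 - <<'E'
from h import *
st()
p=r.snapshot("wrist"); save(p,"w1.png"); R,t,K=cam(p); print(-R.T@t,K[0,0],R.round(2).tolist())
for src,pp,f in (("top",r.snapshot("top"),0),("wrist",p,1)):
  for o in r.outline_of(pp,"knob_a")[:5]:
    w=region(pp,o,f); h=w[(w[:,2]>90)&(w[:,2]<115)]
    if len(h)<6: print(src,o["score"],o["bbox"],len(h));continue
    c,s,a=cv2.minAreaRect(h[:,:2].astype(np.float32)); 
    q=h[:,:2]-h[:,:2].mean(0); ev,V=np.linalg.eigh(q.T@q); 
    print(src,round(o["score"],2),o["bbox"],len(h),np.round(c,1),np.round(s,1),round(a,1),"pca",np.degrees(np.arctan2(V[1,1],V[0,1])).round(1),"zmax",np.percentile(w[:,2],[5,95]).round())
  for o in r.outline_of(pp,"charger")[:2]:
    w=region(pp,o,f); h=w[(w[:,2]>50)&(w[:,2]<68)]
    if len(h)>50: c,s,a=cv2.minAreaRect(h[:,:2].astype(np.float32)); print(src,"charger",round(o["score"],2),np.round(c,1),np.round(s,1),round(a,1))
E
```

```text
time: 2.9
tool_pos: [481.1, 240.3, 328.5]
tcp_rot: [-179.9, -0.1, 120.0]
ft_force: [-0.9, -0.2, -0.8]
finger_gap: 85.5
grip_force: 0.0
t 2.9 p [481.1 240.3 328.5] [-1.799e+02 -1.000e-01  1.200e+02] j [21. -3. 86.  0. 97. -9.] F [-0.9 -0.2 -0.8] T [-0.02  0.01  0.03] gap 85.5 grip 0.0
[440.42870207 309.4774127  470.55289198] 309.70691628693146 [[0.87, 0.5, -0.0], [0.48, -0.82, 0.31], [0.15, -0.27, -0.95]]
top 0.72 [172.6, 195.3, 187.0, 213.0] 93 [542.5 298.8] [37.5 13.9] 28.1 pca -154.1 zmax [ 69. 107.]
top 0.55 [211.6, 203.3, 226.1, 219.1] 91 [522.4 197.4] [36.9 14.4] 28.9 pca -154.2 zmax [ 69. 106.]
top 0.42 [228.9, 107.6, 250.4, 128.3] 0
top charger 0.78 [515.  269.3] [151.8 189.8] 39.1
wrist 0.97 [363.4, 130.2, 403.9, 161.9] 379 [539.7 302.5] [38.8 14.1] 30.8 pca -150.2 zmax [ 65. 104.]
wrist 0.69 [297.0, 88.7, 328.0, 120.9] 383 [436.2 301.9] [36.5 14.4] 30.0 pca -147.0 zmax [ 72. 104.]
wrist 0.48 [325.1, 286.7, 378.2, 324.0] 0
wrist charger 0.79 [509.  276.1] [150.9 201.1] 39.7
```

View pics/w1.png

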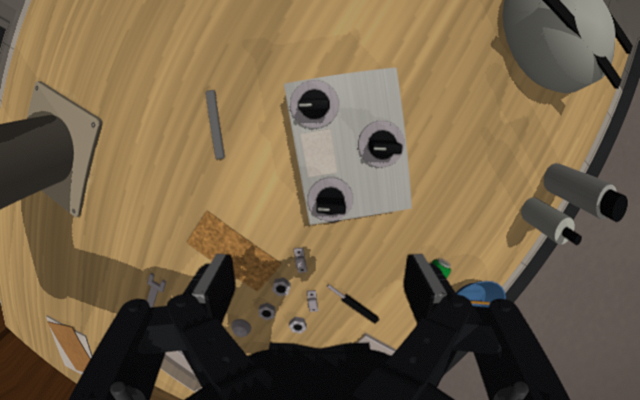

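The wrist view shows knobs at (312,104), (382,146) and (330,200), with the bars about 10° past zero. The pin tool is at (352,302), the nuts and clips around (270–315, 258–325). Next I'll move above knob c with the grip yaw.

```bash
python3 - <<'E'
from h import *
to(541,300.5,190,210)
E
```

```text
row [0.0266 0.084  0.1411] [ 5.000e-04  1.200e-03 -1.576e+00] dyaw 90.3 | j6 -9.1 j6 want -90.9
```

```bash
python3 -m jog '[0.027,0.084,0.14,0,0,-1.4, 0.027,0.084,0.14,0,0,-1.48, 0.027,0.084,0.14,0,0,-1.571, 0.027,0.084,0.14,0,0,-1.571, 0.027,0.084,0.14,0,0,-1.571, 0.027,0.084,0.14,0,0,-1.571, 0.027,0.084,0.14,0,0,-1.571, 0.027,0.084,0.14,0,0,-1.571]' >/dev/null; python3 -m jog '[0,0,0,0,0,0, 0,0,0,0,0,0, 0,0,0,0,0,0]' >/dev/null;  cat >> h.py <<'E'
def knobs(p,f,zlo=92,zhi=112):
  for o in r.outline_of(p,"knob_a")[:4]:
    w=region(p,o,f); h=w[(w[:,2]>zlo)&(w[:,2]<zhi)]
    if len(h)<20: continue
    c,s,a=cv2.minAreaRect(h[:,:2].astype(np.float32)); q=h[:,:2]-h[:,:2].mean(0); ev,V=np.linalg.eigh(q.T@q)
    print("knob",round(o["score"],2),np.round(o["bbox"]),len(h),np.round(c,1),np.round(s,1),"pca",np.degrees(np.arctan2(V[1,1],V[0,1])).round(1)%180,"z95",np.percentile(h[:,2],95).round(1))
E
python3 - <<'E'
from h import *
st()
p=r.snapshot("wrist"); knobs(p,1); p=r.snapshot("scene"); knobs(p,0);p=r.snapshot("top"); knobs(p,0)
to(541,300.5,150,210)
E
```

```text
t 4.575 p [540.6 301.9 190.5] [ 180.     0.  -154.4] j [ 24.  12.  85.   0.  83. -91.] F [-0.  -0.6  0.3] T [-0.08 -0.02 -0.03] gap 85.6 grip 0.0
knob 0.96 [198. 101. 245. 152.] 909 [520.4 200.5] [37.8 14.7] pca 26.400000000000006 z95 104.2
knob 0.94 [296. 168. 341. 226.] 812 [539.3 301.3] [37.9 13.9] pca 28.19999999999999 z95 104.4
knob 0.56 [348.  56. 398. 108.] 964 [436.3 301.2] [38.4 14.9] pca 31.5 z95 104.4
knob 0.9 [421. 236. 441. 263.] 130 [521.7 200.2] [38.3 13.4] pca 29.400000000000006 z95 106.2
knob 0.89 [488. 236. 507. 257.] 109 [442.  305.3] [28.6 13.7] pca 40.099999999999994 z95 105.2
knob 0.88 [463. 271. 490. 294.] 156 [542.2 303.3] [36.8 14.8] pca 30.599999999999994 z95 106.1
knob 0.69 [213. 206. 223. 218.] 88 [521.7 197. ] [36.3 14. ] pca 26.599999999999994 z95 107.8
knob 0.65 [175. 199. 188. 214.] 80 [540.  297.8] [32.3 14. ] pca 27.099999999999994 z95 106.5
row [ 0.0003 -0.0018  0.0403] [ 0.     -0.0001 -0.0748] dyaw 4.3 | j6 -91.2 j6 want -90.9
```

```bash
python3 -m jog '[0.0007,-0.0007,0.06,0,0,-0.05, 0.0007,-0.0007,0.09,0,0,-0.05, 0.0007,-0.0007,0.112,0,0,-0.05, 0.0007,-0.0007,0.112,0,0,-0.05]' >/dev/null; python3 -m jog '[0,0,0,0,0,0, 0,0,0,0,0,0, 0,0,0,0,0,0, 0,0,0,0,0,0, 0,0,0,0,0,0, 0,0,0,0,0,0, 0,0,0,0,0,0, 0,0,0,0,0,0]' -1 60; python3 -c "
from h import *
st()"
```

```text
time: 6.38
tool_pos: [540.7, 301.2, 79.1]
tcp_rot: [-180.0, 0.1, -151.4]
ft_force: [-1.4, -1.3, 6.2]
finger_gap: 12.7
grip_force: 59.6
t 6.375 p [540.7 301.2  79.1] [-1.800e+02  1.000e-01 -1.514e+02] j [ 24.  17.  91.  -0.  72. -94.] F [-1.4 -1.3  6.2] T [-0.36  0.18  0.02] gap 12.7 grip 59.6
```

```bash
python3 -m jog '[0,0,0,0,0,0.1, 0,0,0,0,0,0.24, 0,0,0,0,0,0.38, 0,0,0,0,0,0.52, 0,0,0,0,0,0.66, 0,0,0,0,0,0.8, 0,0,0,0,0,0.94, 0,0,0,0,0,1.08]' >/dev/null;  python3 -c "
from h import *
st()"; python3 -m jog '[0,0,0,0,0,0.14, 0,0,0,0,0,0.28, 0,0,0,0,0,0.42, 0,0,0,0,0,0.56, 0,0,0,0,0,0.7, 0,0,0,0,0,0.84, 0,0,0,0,0,0.94, 0,0,0,0,0,0.98]' >/dev/null;  python3 -c "
from h import *
st()";python3 -m jog '[0,0,0,0,0,0.05, 0,0,0,0,0,0.1, 0,0,0,0,0,0.1]' >/dev/null;  python3 -c "
from h import *
st()"
```

```text
t 7.375 p [540.7 301.6  79.2] [179.9   0.  146.5] j [ 24.  17.  91.   0.  72. -32.] F [ 0.  -0.9  4.6] T [-0.01  0.04  0.01] gap 13.0 grip 59.4
t 8.375 p [541.2 301.8  79.2] [ 1.799e+02 -1.000e-01  9.040e+01] j [24. 17. 91.  0. 72. 24.] F [1.6 1.1 2.3] T [ 0.13 -0.33 -0.  ] gap 13.0 grip 59.2
t 8.75 p [541.2 301.8  79.1] [ 1.799e+02 -1.000e-01  8.490e+01] j [24. 17. 91.  0. 72. 30.] F [2.9 1.  3.4] T [ 0.21 -0.59 -0.03] gap 12.8 grip 59.2
```

```bash
for i in 1; do python3 -m jog '[0,0,0,0,0,0.03, 0,0,0,0,0,0.05, 0,0,0,0,0,0.05]' >/dev/null;  python3 -c "
from h import *
st()"; python3 -m jog '[0,0,0,0,0,0.03, 0,0,0,0,0,0.05, 0,0,0,0,0,0.05]' >/dev/null;  python3 -c "
from h import *
st()"; python3 -m jog '[0,0,0,0,0,0.03, 0,0,0,0,0,0.05, 0,0,0,0,0,0.05]' >/dev/null;  python3 -c "
from h import *
st()"; done
```

```text
t 9.125 p [541.2 301.7  79.1] [ 1.799e+02 -1.000e-01  8.190e+01] j [24. 17. 91.  0. 72. 32.] F [4.4 1.9 4.2] T [ 0.36 -0.86 -0.02] gap 12.7 grip 59.4
t 9.5 p [541.2 301.8  79.2] [ 1.799e+02 -1.000e-01  7.920e+01] j [24. 17. 91. -0. 72. 35.] F [4.2 2.7 4.3] T [ 0.31 -0.86  1.61] gap 12.6 grip 70.5
t 9.875 p [541.2 301.7  79.3] [179.9  -0.   76.4] j [24. 17. 91. -0. 72. 38.] F [3.3 1.7 6. ] T [ 0.18 -0.82  2.61] gap 12.9 grip 96.2
```

```bash
python3 -m jog '[0,0,0,0,0,0, 0,0,0,0,0,0, 0,0,0,0,0,0, 0,0,-0.05,0,0,0, 0,0,-0.1,0,0,-0.1, 0,0,-0.11,0,0,-0.3, 0,0,-0.11,0,0,-0.5, 0,0,-0.11,0,0,-0.7]' 1 >/dev/null; python3 -m jog '[0,0,0,0,0,-1.6, 0,0,0,0,0,-1.6, 0,0,0,0,0,-1.6, 0,0,0,0,0,-1.6, 0,0,0,0,0,-1.6, 0,0,0,0,0,-1.6, 0,0,0,0,0,-1.6, 0,0,0,0,0,-1.6]' >/dev/null; python3 - <<'E'
from h import *
st(); knobs(r.snapshot("wrist"),1); knobs(r.snapshot("top"),0)
to(437,301.8,190,210); to(437,301.8,78,210)
E
```

```text
t 11.875 p [539.8 301.  187.8] [-1.800e+02 -1.000e-01 -1.595e+02] j [ 24.  12.  85.   0.  83. -86.] F [ 0.3 -1.3  0.6] T [-0.04  0.03  0.05] gap 85.5 grip 0.0
knob 0.94 [194. 110. 237. 161.] 920 [519.7 200.1] [37.8 14.5] pca 26.19999999999999 z95 104.2
knob 0.67 [338.  55. 388. 103.] 983 [436.5 301.4] [37.9 15. ] pca 31.599999999999994 z95 104.5
knob 0.57 [292. 170. 340. 223.] 920 [539.7 301.3] [38.3 14.9] pca 82.4 z95 104.1
knob 0.7 [170. 199. 189. 211.] 76 [542.1 297.4] [33.7 13.7] pca 84.3 z95 107.8
knob 0.66 [213. 204. 226. 217.] 90 [522.9 197.4] [37.4 14.5] pca 26.69999999999999 z95 107.9
knob 0.53 [170. 232. 184. 252.] 58 [439.8 294.8] [35.1  9.2] pca 26.30000000000001 z95 106.4
row [ 0.0966  0.0357 -0.0019] [-0.     -0.0006 -0.1767] dyaw 10.1 | j6 -85.5 j6 want -85.4
row [0.0965 0.0357 0.1101] [-0.     -0.0006 -0.1767] dyaw 10.1 | j6 -85.5 j6 want -85.4
```

```bash
python3 -m jog '[0.06,0.022,0,0,0,-0.177, 0.0965,0.0357,0,0,0,-0.177, 0.0965,0.0357,0,0,0,-0.177, 0.0965,0.0357,0.05,0,0,-0.177, 0.0965,0.0357,0.09,0,0,-0.177, 0.0965,0.0357,0.109,0,0,-0.177, 0.0965,0.0357,0.109,0,0,-0.177]' >/dev/null; python3 -m jog '[0,0,0,0,0,0, 0,0,0,0,0,0, 0,0,0,0,0,0, 0,0,0,0,0,0, 0,0,0,0,0,0, 0,0,0,0,0,0, 0,0,0,0,0,0, 0,0,0,0,0,0]' -1 60; python3 -c "
from h import *
st()"
```

```text
time: 13.95
tool_pos: [437.7, 301.6, 80.1]
tcp_rot: [-180.0, 0.0, -149.7]
ft_force: [-1.3, -1.2, 6.3]
finger_gap: 12.9
grip_force: 59.0
t 13.95 p [437.7 301.6  80.1] [-180.     0.  -149.7] j [ 29.   4. 105.  -0.  71. -91.] F [-1.3 -1.2  6.3] T [-0.29  0.2   0.03] gap 12.9 grip 59.0
```

```bash
python3 -m jog '[0,0,0,0,0,0.1, 0,0,0,0,0,0.24, 0,0,0,0,0,0.38, 0,0,0,0,0,0.52, 0,0,0,0,0,0.66, 0,0,0,0,0,0.8, 0,0,0,0,0,0.94, 0,0,0,0,0,1.08]' >/dev/null; python3 -m jog '[0,0,0,0,0,0.14, 0,0,0,0,0,0.28, 0,0,0,0,0,0.42, 0,0,0,0,0,0.56, 0,0,0,0,0,0.7, 0,0,0,0,0,0.84, 0,0,0,0,0,0.98, 0,0,0,0,0,1.08]' >/dev/null;  python3 -c "
from h import *
st()";python3 -m jog '[0,0,0,0,0,0.05, 0,0,0,0,0,0.1, 0,0,0,0,0,0.1]' >/dev/null;  python3 -c "
from h import *
st()"; python3 -m jog '[0,0,0,0,0,0.03, 0,0,0,0,0,0.06, 0,0,0,0,0,0.06]' >/dev/null;  python3 -c "
from h import *
st()"; python3 -m jog '[0,0,0,0,0,0.02, 0,0,0,0,0,0.04, 0,0,0,0,0,0.04]' >/dev/null;  python3 -c "
from h import *
st()"
```

```text
t 15.95 p [437.4 301.1  80. ] [180.    0.   86.3] j [ 29.   4. 105.  -0.  71.  33.] F [-2.7 -5.5  8.7] T [-0.77  0.51  0.05] gap 12.8 grip 62.8
t 16.325 p [437.4 301.1  80.1] [180.    0.   80.8] j [ 29.   4. 105.  -0.  71.  38.] F [-3.6 -4.6  9.6] T [-0.76  0.5   0.6 ] gap 12.9 grip 63.6
t 16.7 p [437.4 301.1  80.1] [1.799e+02 1.000e-01 7.750e+01] j [ 29.   4. 105.  -0.  71.  42.] F [-3.9 -4.3  9.2] T [-0.8   0.52  2.02] gap 13.1 grip 86.9
t 17.075 p [437.5 301.1  80.2] [1.799e+02 1.000e-01 7.530e+01] j [ 29.   4. 105.  -0.  71.  44.] F [-2.7 -5.   9.2] T [-0.82  0.5   2.81] gap 12.5 grip 108.5
```

```bash
python3 -m jog '[0,0,0,0,0,0, 0,0,0,0,0,0, 0,0,0,0,0,0, 0,0,-0.05,0,0,0, 0,0,-0.1,0,0,-0.1, 0,0,-0.11,0,0,-0.3, 0,0,-0.11,0,0,-0.5, 0,0,-0.11,0,0,-0.7]' 1 >/dev/null; python3 -m jog '[0,0,0,0,0,-1.6, 0,0,0,0,0,-1.6, 0,0,0,0,0,-1.6, 0,0,0,0,0,-1.6, 0,0,0,0,0,-1.6, 0,0,0,0,0,-1.6, 0,0,0,0,0,-1.6, 0,0,0,0,0,-1.6]' >/dev/null; python3 - <<'E'
from h import *
st(); to(520.7,200.3,190,207.5)
E
```

```text
t 19.075 p [437.3 301.4 189.1] [ 180.    -0.  -160.7] j [ 29.  -2.  99.   0.  83. -80.] F [-0.7 -0.4  0.2] T [-0.02 -0.03  0.01] gap 85.5 grip 0.0
row [-0.0453 -0.123  -0.0009] [ 0.     -0.0002 -0.143 ] dyaw 8.2 | j6 -80.3 j6 want -96.5
```

```bash
python3 -m jog '[-0.02,-0.055,0,0,0,-0.143, -0.04,-0.11,0,0,0,-0.143, -0.0453,-0.123,0,0,0,-0.143, -0.0453,-0.123,0,0,0,-0.143]' >/dev/null; python3 - <<'E'
from h import *
st(); knobs(r.snapshot("wrist"),1); knobs(r.snapshot("scene"),0); to(520.7,200.3,79,207.5)
E
```

```text
t 19.575 p [520.3 199.3 189. ] [ 180.   -0. -153.] j [  16.    2.   95.    0.   83. -101.] F [-0.5  0.5  0.5] T [0.05 0.02 0.  ] gap 85.1 grip 0.0
knob 0.97 [438. 139. 492. 191.] 721 [436.3 300.5] [38.  14.5] pca 81.4 z95 104.5
knob 0.77 [294. 169. 340. 227.] 840 [519.7 199.3] [37.9 13.7] pca 26.80000000000001 z95 104.3
knob 0.68 [380. 234. 420. 278.] 265 [537.8 288.5] [14.3 14.2] pca 14.800000000000011 z95 104.1
knob 0.84 [484. 232. 510. 261.] 166 [437.2 302.7] [38.  16.1] pca 82.4 z95 105.4
knob 0.8 [462. 272. 491. 294.] 180 [540.8 302.8] [37.6 16. ] pca 82.0 z95 105.2
knob 0.74 [422. 235. 442. 261.] 134 [522.  200.6] [37.4 13.1] pca 27.80000000000001 z95 105.9
row [-0.0009 -0.0014  0.1102] [ 0.0004 -0.0002 -0.0043] dyaw 0.2 | j6 -101.4 j6 want -96.5
```

```bash
python3 -m jog '[-0.0007,-0.001,0.05,0,0,0, -0.0007,-0.001,0.09,0,0,0, -0.0007,-0.001,0.11,0,0,0, -0.0007,-0.001,0.11,0,0,0]' >/dev/null; python3 -m jog '[0,0,0,0,0,0, 0,0,0,0,0,0, 0,0,0,0,0,0, 0,0,0,0,0,0, 0,0,0,0,0,0, 0,0,0,0,0,0, 0,0,0,0,0,0, 0,0,0,0,0,0]' -1 60 >/dev/null; python3 -c "
from h import *
st()"
python3 -m jog '[0,0,0,0,0,0.1, 0,0,0,0,0,0.24, 0,0,0,0,0,0.38, 0,0,0,0,0,0.52, 0,0,0,0,0,0.66, 0,0,0,0,0,0.8, 0,0,0,0,0,0.94, 0,0,0,0,0,1.08]' >/dev/null; python3 -m jog '[0,0,0,0,0,0.14, 0,0,0,0,0,0.28, 0,0,0,0,0,0.42, 0,0,0,0,0,0.56, 0,0,0,0,0,0.7, 0,0,0,0,0,0.84, 0,0,0,0,0,0.98, 0,0,0,0,0,1.05]' >/dev/null;  python3 -c "
from h import *
st()";python3 -m jog '[0,0,0,0,0,0.05, 0,0,0,0,0,0.1, 0,0,0,0,0,0.1]' >/dev/null;  python3 -c "
from h import *
st()"; python3 -m jog '[0,0,0,0,0,0.03, 0,0,0,0,0,0.06, 0,0,0,0,0,0.06]' >/dev/null;  python3 -c "
from h import *
st()"
```

```text
t 21.275 p [521.5 199.6  80.1] [ 1.800e+02  1.000e-01 -1.528e+02] j [  16.    8.  101.    0.   71. -102.] F [-2.4  0.2  5.6] T [0.05 0.33 0.02] gap 13.1 grip 59.1
t 23.275 p [521.4 199.3  80.1] [180.   -0.   84.9] j [ 16.   8. 101.  -0.  71.  21.] F [-4.1 -0.8  6.9] T [-0.17  0.53  0.04] gap 13.1 grip 59.4
t 23.65 p [521.4 199.3  80.1] [180.    0.   79.5] j [ 16.   8. 101.  -0.  71.  26.] F [-3.8 -1.4  5.4] T [-0.17  0.52  1.47] gap 12.7 grip 67.9
t 24.025 p [521.6 200.4  80.2] [ 1.8e+02 -1.0e-01  7.6e+01] j [ 16.   8. 101.   0.  71.  30.] F [-2.6  3.5  5.8] T [0.78 0.38 1.01] gap 13.1 grip 94.9
```

```bash
python3 -m jog '[0,0,0,0,0,0, 0,0,0,0,0,0, 0,0,0,0,0,0, 0,0,-0.05,0,0,0, 0,0,-0.1,0,0,-0.1, 0,0,-0.14,0,0,-0.3, 0,0,-0.14,0,0,-0.5, 0,0,-0.14,0,0,-0.7]' 1 >/dev/null; python3 - <<'E'
from h import *
st(); knobs(r.snapshot("scene"),0);p=r.snapshot("wrist"); knobs(p,1); to(700,20,230,166)
E
```

```text
t 25.025 p [521.7 199.3 220.2] [179.9   0.  114.3] j [16.  1. 93. -0. 86. -9.] F [ 0.1 -1.1 -1.3] T [-0.06 -0.01  0.02] gap 85.4 grip 0.0
knob 0.81 [487. 235. 511. 257.] 157 [437.9 302.6] [36.9 14. ] pca 81.7 z95 105.1
knob 0.78 [421. 238. 447. 262.] 156 [521.6 200.8] [38.4 16.3] pca 81.5 z95 105.7
knob 0.66 [464. 272. 491. 292.] 176 [541.3 302.7] [37.  15.3] pca 81.7 z95 105.5
knob 0.94 [359.  75. 406. 118.] 754 [539.8 301.2] [37.8 15.1] pca 80.7 z95 104.4
knob 0.77 [298. 162. 340. 212.] 696 [519.9 200. ] [38.3 14.5] pca 82.4 z95 104.3
knob 0.65 [261.  23. 305.  70.] 755 [436.5 301.2] [37.4 14.5] pca 83.1 z95 104.5
row [-0.2359  0.092  -0.011 ] [-3.000e-04 -2.000e-04 -9.138e-01] dyaw 52.4 | j6 -8.0 j6 want -74.4
```

```bash
python3 -m jog '[-0.236,0.092,-0.01,0,0,-0.91, -0.236,0.092,-0.01,0,0,-0.91, -0.236,0.092,-0.01,0,0,-0.91, -0.236,0.092,-0.01,0,0,-0.91, -0.236,0.092,-0.01,0,0,-0.91, -0.236,0.092,-0.01,0,0,-0.91, -0.236,0.092,-0.01,0,0,-0.91, -0.236,0.092,-0.01,0,0,-0.91]' >/dev/null; cat >> h.py <<'E'
def pin(p,f):
  for o in r.outline_of(p,"pin_tool")[:2]:
    w=region(p,o,f); h=w[(w[:,2]>0)&(w[:,2]<60)]; hh=h
    if len(h)<10: continue
    c,s,a=cv2.minAreaRect(hh[:,:2].astype(np.float32)); q=h[:,:2]-h[:,:2].mean(0); ev,V=np.linalg.eigh(q.T@q); d=V[:,1]
    if d[0]>0: d=-d
    e=q@d; n=q@np.array([-d[1],d[0]]); m=h[:,:2].mean(0)
    wid=[(round(x),round(np.ptp(n[(e>=x-5)&(e<x+5)]),1)) for x in np.linspace(e.min()+5,e.max()-5,7)]
    print("pin",round(o["score"],2),np.round(o["bbox"]),len(h),np.round(c,1),np.round(s,1),"dir",np.degrees(np.arctan2(d[1],d[0])).round(1),"ends",(m+d*e.min()).round(1),(m+d*e.max()).round(1),wid,"z",np.percentile(h[:,2],[5,50,95]).round(1))
E
python3 - <<'E'
from h import *
st(); p=r.snapshot("wrist"); save(p,"w2.png"); pin(p,1); pin(r.snapshot("top"),0); pin(r.snapshot("scene"),0)
for n in ("nut1","clip1"):
  for o in r.outline_of(p,n)[:5]:
    w=region(p,o,1); c,s,a=cv2.minAreaRect(w[:,:2].astype(np.float32)); print(n,round(o["score"],2),np.round(o["bbox"]),np.round(c,1),np.round(s,1),round(a,1),np.percentile(w[:,2],[5,95]).round())
E
```

```text
t 26.225 p [700.7  21.9 229.8] [180.   0. 166.] j [ -2.  23.  67.   0.  90. -78.] F [-0.5  0.9  0.2] T [-0.02  0.    0.05] gap 85.4 grip 0.0
pin 0.63 [304.  16. 339.  50.] 516 [545.1  62. ] [15.9 47.8] dir 128.2 ends [560.   43.4] [530.5  80.9] [(-18, np.float64(14.7)), (-12, np.float64(15.0)), (-6, np.float64(15.5)), (1, np.float64(15.5)), (7, np.float64(14.8)), (13, np.float64(15.6)), (20, np.float64(15.9))] z [ 3.2  6.  16.3]
pin 0.55 [312.  93. 332. 198.] 1031 [677.1  29. ] [ 15.9 131. ] dir 168.5 ends [741.4  16.5] [613.   42.5] [(-55, np.float64(13.7)), (-35, np.float64(15.0)), (-15, np.float64(12.2)), (5, np.float64(13.2)), (25, np.float64(15.1)), (46, np.float64(5.0)), (66, np.float64(4.9))] z [ 8.2 12.9 14.4]
pin 0.48 [284. 134. 294. 178.] 202 [680.8  26.7] [ 15.1 125.3] dir 168.4 ends [742.1  14.1] [619.3  39.2] [(-50, np.float64(11.2)), (-31, np.float64(14.1)), (-12, np.float64(12.7)), (7, np.float64(14.1)), (27, np.float64(13.1)), (46, np.float64(4.4)), (65, np.float64(4.2))] z [ 7.  12.8 18.2]
pin 0.29 [405. 119. 427. 152.] 380 [ 744. -323.] [30.5 93.6] dir 155.8 ends [ 
[... 624 characters left out ...]
 np.float64(13.8)), (-25, np.float64(13.6)), (-6, np.float64(14.3)), (13, np.float64(15.0)), (32, np.float64(13.2)), (52, np.float64(4.3)), (71, np.float64(5.0))] z [ 3.6 12.2 15.6]
nut1 0.94 [199.  51. 227.  76.] [543.1 -68.7] [30.3 32.2] 85.7 [ 4. 15.]
nut1 0.76 [216. 102. 244. 128.] [609.1 -67.7] [32.6 31.1] 26.9 [ 9. 15.]
nut1 0.61 [309.  92. 329. 197.] [675.   30.3] [ 15.7 126.2] 79.0 [ 8. 14.]
nut1 0.57 [253.  29. 278.  61.] [538.4  -3.8] [38.1 32.5] 54.1 [-0. 15.]
clip1 0.93 [267.  48. 303.  88.] [574.   10.8] [16.6 48.3] 36.7 [ 3. 16.]
clip1 0.79 [305.  20. 340.  54.] [544.8  62. ] [16.2 48.3] 38.4 [ 3. 16.]
clip1 0.33 [  0. 159.  58. 226.] [ 597.  -521.3] [108.4 247. ] 3.2 [ 7. 88.]
```

View pics/w2.png

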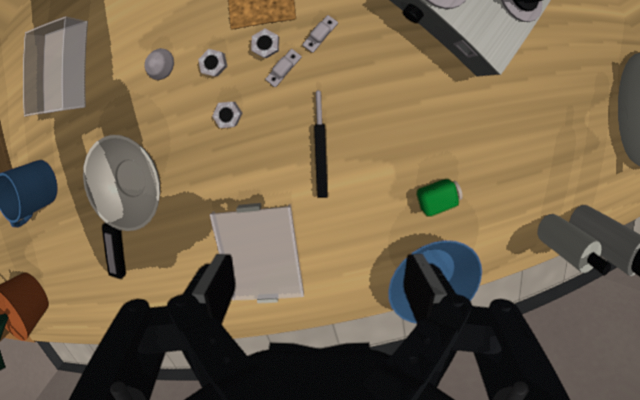

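```bash
python3 -c "
from h import *
to(697.5,26,3.5,168.5)"
```

```text
row [0.0046 0.004  0.2259] [ 0.0001  0.0001 -0.0428] dyaw 2.4 | j6 -78.5 j6 want -76.4
```

```bash
python3 -m jog '[0.0046,0.004,0.06,0,0,-0.043, 0.0046,0.004,0.12,0,0,-0.043, 0.0046,0.004,0.17,0,0,-0.043, 0.0046,0.004,0.21,0,0,-0.043, 0.0046,0.004,0.2255,0,0,-0.043, 0.0046,0.004,0.2255,0,0,-0.043]' >/dev/null; python3 -c "
from h import *
st()"; python3 -m jog '[0,0,0,0,0,0, 0,0,0,0,0,0, 0,0,0,0,0,0, 0,0,0,0,0,0, 0,0,0,0,0,0, 0,0,0,0,0,0, 0,0,0,0,0,0, 0,0,0,0,0,0]' -1 80 >/dev/null; python3 -c "
from h import *
st()"; python3 -m jog '[0,0,-0.03,0,0,0, 0,0,-0.08,0,0,0, 0,0,-0.12,0,0,0, 0,0,-0.12,0,0,0]' >/dev/null;python3 - <<'E'
from h import *
st(); p=r.snapshot("wrist"); pin(p,1); pin(r.snapshot("scene"),0); save(p,"w3.png",(160,60,480,300),2)
E
```

```text
t 27.375 p [696.9  25.9   3.1] [-1.800e+02 -1.000e-01  1.685e+02] j [ -2.  33.  78.   0.  69. -81.] F [ 0.5  0.8 -0.7] T [ 0.03  0.01 -0.03] gap 85.8 grip 0.0
t 28.375 p [698.1  25.9   4.8] [1.800e+02 1.000e-01 1.685e+02] j [ -2.  33.  78.   0.  69. -81.] F [-0.8 -0.1  6.2] T [-0.03  0.16  0.02] gap 11.2 grip 80.9
t 28.875 p [700.5  25.9 129.2] [179.9   0.5 168.5] j [ -2.  26.  74.   0.  80. -81.] F [ 0.1 -0.1 -0.3] T [ 0.03 -0.08 -0.01] gap 11.5 grip 80.1
pin 0.61 [443. 199. 493. 211.] 319 [313.9 198.3] [ 25.  108.2] dir 125.5 ends [348.1 156.5] [285.4 244.6] [(-49, np.float64(15.6)), (-33, np.float64(23.3)), (-16, np.float64(23.5)), (0, np.float64(24.7)), (16, np.float64(17.7)), (33, np.float64(16.9)), (49, np.float64(13.7))] z [ 0.9  6.9 10.6]
pin 0.55 [297. 225. 349. 266.] 21 [565.5   4.7] [13.7 37.6] dir -177.3 ends [584.6   6.4] [546.9   4.7] [(-15, np.float64(13.7)), (-10, np.float64(13.7)), (-6, np.float64(11.3)), (-1, np.float64(1.3)), (4, np.float64(13.1)), (8, np.float64(6.4)), (13, np.float64(13.2))] z [ 1.1 12.5 16.3]
```

View pics/w3.png

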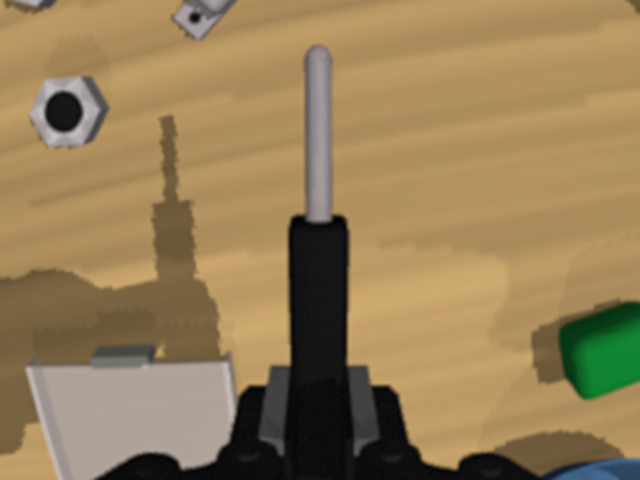

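The tool is held straight, pin tip at (319,84) in the full frame and pin root at (319,168). Measuring the tip relative to the TCP.

```bash
python3 - <<'E'
from h import *
for k in range(2):
    p=r.snapshot("wrist"); s=r.sense(); P=np.array(s["tool_pos"]); Rm=Ro.from_euler("xyz",s["tcp_rot"],degrees=True)
    for v in (84,86,90,110,130,150,162,175,185):
        row=p["range_z"][v,300:340]; ok=(row>0)&(row<row[row>0].min()+12)
        us=np.arange(300,340)[ok]; w=world(p,np.c_[us,np.full(len(us),v)],fish=True)
        l=Rm.inv().apply(w-P); print(v,us.min(),us.max(),l.mean(0).round(1),"topz",l[:,2].min().round(1))
E
```

```text
84 314 323 [88.  -0.4 -3.5] topz -4.6
86 312 324 [87.1 -0.6 -4.1] topz -6.2
90 312 324 [85.3 -0.6 -4.3] topz -5.9
110 312 324 [76.4 -0.6 -4.2] topz -6.0
130 312 324 [67.4 -0.6 -4.2] topz -5.7
150 312 325 [58.3 -0.4 -3.8] topz -5.0
162 312 325 [52.7 -0.4 -3.8] topz -5.0
175 304 333 [47.8 -0.4 -8.3] topz -9.6
185 304 333 [43.2 -0.4 -8.6] topz -9.7
84 314 323 [88.2 -0.4 -3.4] topz -4.6
86 312 324 [87.3 -0.7 -3.5] topz -4.5
90 312 324 [85.5 -0.7 -3.8] topz -5.5
110 312 324 [76.5 -0.7 -3.8] topz -5.7
130 312 324 [67.6 -0.7 -3.7] topz -5.6
150 312 325 [58.5 -0.4 -3.8] topz -5.3
162 312 325 [53.  -0.4 -3.8] topz -6.2
175 304 333 [48.  -0.3 -8.1] topz -9.7
185 304 333 [43.4 -0.4 -8.3] topz -9.5
```

```bash
python3 -c "
from h import *
to(649.3,107.8,130,129.5)"
```

```text
row [ 0.0622  0.0709 -0.0085] [-0.0018 -0.0034  0.6811] dyaw -39.0 | j6 -80.6 j6 want -30.1
```

```bash
python3 -m jog '[0.0622,0.0709,-0.0085,0,0,0.17, 0.0622,0.0709,-0.0085,0,0,0.34, 0.0622,0.0709,-0.0085,0,0,0.51, 0.0622,0.0709,-0.0085,0,0,0.681, 0.0622,0.0709,-0.0085,0,0,0.681, 0.0622,0.0709,-0.0085,0,0,0.681]' >/dev/null; python3 -c "
from h import *
st();to(649.3,107.8,37.6,129.5)"
```

```text
t 29.925 p [650.3 107.6 131.5] [-179.9   -0.   129.7] j [  5.  20.  81.   0.  79. -35.] F [-0.2  0.4 -0.9] T [-0.04 -0.02  0.02] gap 11.1 grip 80.1
row [ 0.0007 -0.0005  0.0939] [-0.001  -0.0007  0.0038] dyaw -0.2 | j6 -34.8 j6 want -30.1
```

```bash
python3 -m jog '[0.0007,-0.0005,0.04,0,0,0.004, 0.0007,-0.0005,0.07,0,0,0.004, 0.0007,-0.0005,0.093,0,0,0.004, 0.0007,-0.0005,0.093,0,0,0.004, 0.0007,-0.0005,0.093,0,0,0.004]' >/dev/null; python3 - <<'E'
from h import *
st(); to(649.3,107.8,37.6,129.5)
p=r.snapshot("wrist"); save(p,"w4.png",(200,20,440,200),3); P=r.sense()["tool_pos"]; Rm=Ro.from_euler("xyz",r.sense()["tcp_rot"],degrees=True)
R,t,K=cam(p)
# project recess face + button expected
x=np.array([np.cos(np.radians(39.5)),np.sin(np.radians(39.5)),0]); y=np.array([-x[1],x[0],0]); z=np.array([0,0,1.])
C=np.array([510.3,275.8,0])
for q in [C-100*y+40*z+a*x+b*z for a,b in ((-9,9),(9,9),(9,-9),(-9,-9))]+[C-100*y+60*z+75*x,C-100*y+60*z-75*x]:
    c=R@q+t; th=np.arctan2(np.hypot(*c[:2]),c[2]); k=th/np.hypot(*c[:2]); u=np.array([K[0,2]+K[0,0]*c[0]*k,K[1,2]+K[1,1]*c[1]*k]); print(u.round(1),"crop",((u-[200,20])*3).round())
E
```

```text
t 30.55 p [650.5 107.9  40.3] [179.9   0.  129.3] j [  5.  25.  85.   0.  70. -34.] F [ 1.8  0.1 -0.2] T [-0.03  0.    0.04] gap 11.1 grip 80.1
row [ 0.0007 -0.001   0.0027] [ 0.0009  0.0006 -0.0029] dyaw 0.2 | j6 -34.4 j6 want -30.1
[295.5  14. ] crop [287. -18.]
[338.2  13.8] crop [414. -19.]
[335.9  23.5] crop [408.  11.]
[298.2  23.7] crop [295.  11.]
[491.3  24.7] crop [874.  14.]
[143.   26.2] crop [-171.   19.]
```

View pics/w4.png

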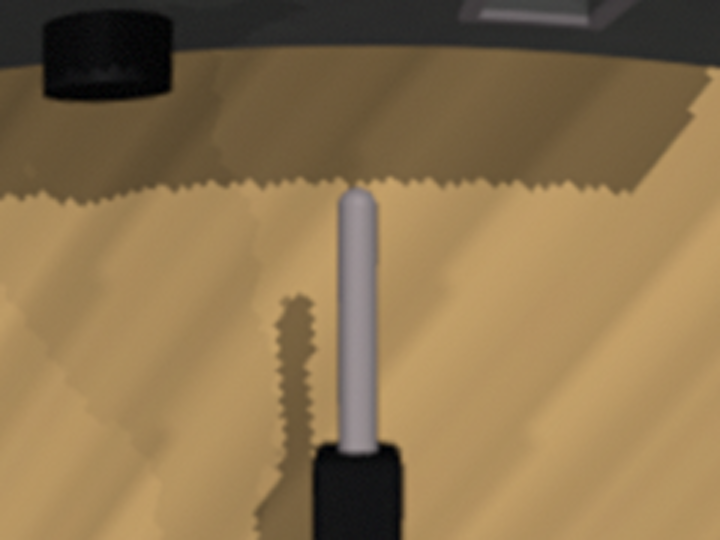

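The recess is off-centre: it shows at crop (535,10), about +29 mm along charger x from the face centre. I'll shift sideways and back off to measure it properly.

```bash
python3 -m jog '[-0.03,0.02,0,0,0,0, -0.06,0.029,0.003,0,0,0, -0.06,0.029,0.003,0,0,0, -0.06,0.029,0.003,0,0,0, -0.06,0.029,0.003,0,0,0]' >/dev/null; python3 - <<'E'
from h import *
st()
p=r.snapshot("wrist"); save(p,"w5.png",(240,0,400,120),4)
for o in r.outline_of(p,"reset_button")[:2]+r.look_for(p,"button_face")[:2]: print(o["score"],o["bbox"])
x=np.array([np.cos(np.radians(39.5)),np.sin(np.radians(39.5)),0]); y=np.array([-x[1],x[0],0]); C=np.array([510.3,275.8,0])
v,u=np.mgrid[0:110,200:460]; uv=np.c_[u.ravel(),v.ravel()]; w=world(p,uv,fish=True); w=w[p["range_z"][uv[:,1],uv[:,0]]>0]
l=np.c_[(w-C)@x,(w-C)@y,w[:,2]]
f=l[(l[:,2]>15)&(l[:,2]<55)&(abs(l[:,0])<72)&(l[:,1]>-110)&(l[:,1]<-60)]
print("face y median",np.median(f[:,1]),len(f))
d=f[f[:,1]>-95]; print("deep",len(d),np.percentile(d,[2,50,98],axis=0).round(1))
E
```

```text
t 31.225 p [710.   80.5  36.9] [180.    0.  129.3] j [  2.  33.  74.   0.  73. -37.] F [ 0.3 -0.  -0.2] T [-0.01 -0.01 -0.04] gap 11.7 grip 80.1
0.32 [36.5, 216.8, 69.7, 259.7]
face y median nan 0
  return _methods._mean(a, axis=axis, dtype=dtype,
  ret = ret.dtype.type(ret / rcount)
Traceback (most recent call last):
IndexError: index -1 is out of bounds for axis 0 with size 0
```

View pics/w5.png

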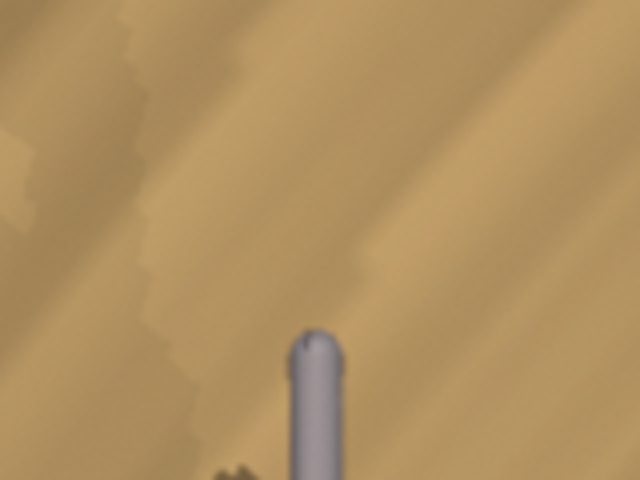

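Only bare ledge and the pin tip at (315,340) of the crop. The camera needs height, so I'll rise 110 mm.

```bash
python3 -m jog '[0,0,-0.06,0,0,0, 0,0,-0.11,0,0,0, 0,0,-0.11,0,0,0, 0,0,-0.11,0,0,0]' >/dev/null; cat > rec.py <<'E'
from h import *
st()
p=r.snapshot("wrist"); save(p,"w6.png",(220,0,440,130),3.6)
x=np.array([np.cos(np.radians(39.5)),np.sin(np.radians(39.5)),0]); y=np.array([-x[1],x[0],0]); C=np.array([510.3,275.8,0])
v,u=np.mgrid[0:160,150:500]; uv=np.c_[u.ravel(),v.ravel()]; ok=p["range_z"][uv[:,1],uv[:,0]]>0; uv=uv[ok]; w=world(p,uv,fish=True)
l=np.c_[(w-C)@x,(w-C)@y,w[:,2]]
m=(l[:,2]>8)&(l[:,2]<56)&(abs(l[:,0])<73)&(l[:,1]>-125)&(l[:,1]<-70)
f=l[m]; print("face y median",np.median(f[:,1]),len(f), "x range",np.percentile(f[:,0],[0.5,99.5]))
d=f[f[:,1]>np.median(f[:,1])+3]; print("deep",len(d),np.percentile(d,[2,50,98],axis=0).round(1).tolist())
for o in r.outline_of(p,"reset_button")[:2]: print(o["score"],o["bbox"])
t=l[(l[:,2]>56)&(l[:,2]<64)]; print("top",len(t),np.percentile(t,[1,99],axis=0).round(1).tolist())
E
python3 rec.py
```

```text
t 31.875 p [710.   80.2 146.2] [180.   -0.  129.3] j [  2.  28.  70.   0.  82. -37.] F [-1.3 -0.4 -1. ] T [ 0.04  0.01 -0.01] gap 11.4 grip 80.1
face y median -110.70534911570657 279 x range [-72.5159604  -29.60531563]
deep 60 [[-72.6, -107.4, 8.2], [-65.4, -99.2, 13.2], [-33.4, -98.4, 33.5]]Traceback (most recent call last):
  File "rec.py", line 11, in <module>
    t=l[(l[:,2]>56)&(l[:,2]<64)]; print("top",len(t),np.percentile(t,[1,99],axis=0).round(1).tolist())
                                                     ~~~~~~~~~~~~~^^^^^^^^^^^^^^^^^
    return _quantile_unchecked(
        a, q, axis, out, overwrite_input, method, keepdims, weights)
    return _ureduce(a,
                    func=_quantile_ureduce_func,
    ...<5 lines>...
                    overwrite_input=overwrite_input,
                    method=method)
    r = func(a, **kwargs)
    result = _quantile(arr,
                       quantiles=q,
    ...<2 lines>...
                       out=out,
                       weights=wgt)
    slices_having_nans = np.isnan(arr[-1, ...])
                                  ~~~^^^^^^^^^
IndexError: index -1 is out of bounds for axis 0 with size 0
```

View pics/w6.png

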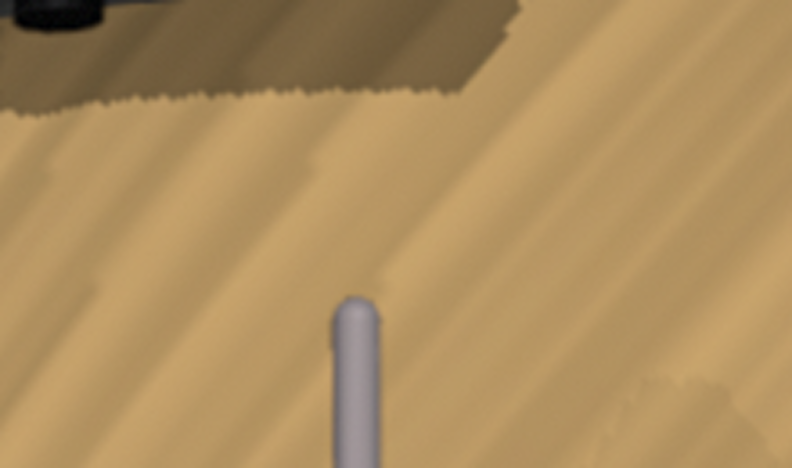

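```bash
sed -i 's/w6.png",(220,0,440,130),3.6/w7.png",(140,0,500,200),2/; s/^t=l.*$//' rec.py; python3 -m jog '[0.03,0,-0.06,0,0,0, 0.06,0,-0.08,0,0,0, 0.06,0,-0.08,0,0,0, 0.06,0,-0.08,0,0,0]' >/dev/null; python3 rec.py
```

```text
t 32.475 p [671.5 126.  223.9] [-1.798e+02 -1.000e-01  1.293e+02] j [  6.  21.  71.  -0.  89. -33.] F [ 0.5  0.3 -1.8] T [-0.01 -0.03  0.03] gap 11.1 grip 80.1
face y median -99.2134435097902 867 x range [-72.25179798  72.13438649]Traceback (most recent call last):
  File "rec.py", line 9, in <module>
    d=f[f[:,1]>np.median(f[:,1])+3]; print("deep",len(d),np.percentile(d,[2,50,98],axis=0).round(1).tolist())
                                                         ~~~~~~~~~~~~~^^^^^^^^^^^^^^^^^^^^
    return _quantile_unchecked(
        a, q, axis, out, overwrite_input, method, keepdims, weights)
    return _ureduce(a,
                    func=_quantile_ureduce_func,
    ...<5 lines>...
                    overwrite_input=overwrite_input,
                    method=method)
    r = func(a, **kwargs)
    result = _quantile(arr,
                       quantiles=q,
    ...<2 lines>...
                       out=out,
                       weights=wgt)
    slices_having_nans = np.isnan(arr[-1, ...])
                                  ~~~^^^^^^^^^
IndexError: index -1 is out of bounds for axis 0 with size 0
```

View pics/w7.png

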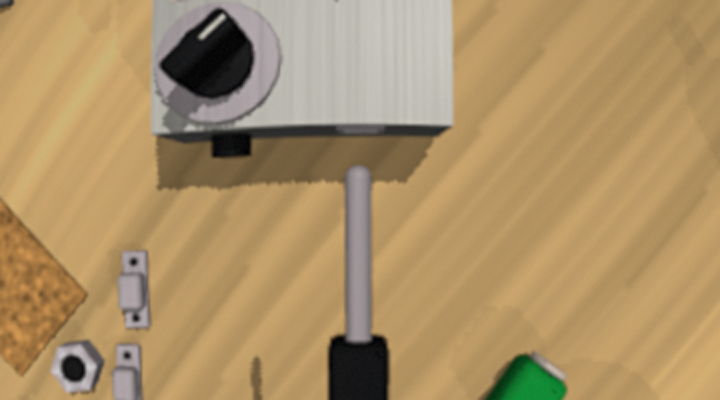

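The recess shows as a lighter patch at crop (336–384, 128), i.e. frame (308–332, 64). The plug is at (232,145).

```bash
python3 - <<'E'
from h import *
p=r.snapshot("wrist"); g=p["pixels"].sum(2).astype(int)
for v in range(60,70): print(v,g[v,296:346:2])
x=np.array([np.cos(np.radians(39.5)),np.sin(np.radians(39.5)),0]); y=np.array([-x[1],x[0],0]); C=np.array([510.3,275.8,0])
R,t,K=cam(p); O=-R.T@t
for u,v in ((308,63),(332,63),(320,62),(320,64),(320,66)):
    w=world(p,[[u,v]],z=0,fish=True)[0]; d=w-O; k=((C-100*y-O)@y)/(d@y); q=O+k*d; print(u,v,"chx",((q-C)@x).round(1),"z",q[2].round(1))
st()
E
```

```text
60 [560 559 558 563 554 543 553 554 562 548 552 547 554 553 564 565 563 561
 555 563 556 531 561 552 568]
61 [517 513 505 504 494 476 479 479 483 465 469 464 475 469 482 486 487 492
 489 498 475 434 463 461 475]
62 [290 287 281 280 269 266 278 305 306 298 302 301 301 301 308 303 305 308
 302 273 256 233 247 248 254]
63 [130 127 128 128 121 123 196 268 272 276 275 275 276 273 269 273 268 265
 230 130 130 127 124 123 124]
64 [129 127 128 125 128 128 179 237 261 284 285 289 285 282 273 272 260 224
 195 132 134 132 135 132 131]
65 [135 129 131 131 131 129 146 196 246 294 293 293 293 291 289 286 261 198
 162 135 132 142 136 142 139]
66 [133 132 135 134 135 137 136 164 203 230 233 232 230 232 232 226 205 175
 151 139 143 139 142 136 135]
67 [164 166 165 168 167 165 173 184 191 196 195 197 199 198 195 192 187 186
 181 175 172 169 165 169 180]
68 [239 239 235 233 227 224 236 244 252 253 257 258 259 258 250 246 243 239
 236 234 228 226 230 243 274]
69 [272 272 269 266 254 257 266 282 287 292 292 292 294 293 285 282 275 270
 268 263 262 258 266 284 295]
308 63 chx 17.1 z 53.2
332 63 chx 40.8 z 52.6
320 62 chx 28.9 z 60.5
320 64 chx 28.9 z 43.7
320 66 chx 28.9 z 24.8
t 32.575 p [671.5 125.4 223.3] [-1.798e+02 -1.000e-01  1.292e+02] j [  6.  21.  71.  -0.  89. -33.] F [ 0.7 -0.2 -1.3] T [ 0.03  0.03 -0.04] gap 11.2 grip 80.1
```

```bash
python3 -c "
from h import *
to(671.4,127.3,37.6,129.5)"
```

```text
row [0.0011 0.0018 0.1857] [-0.0037 -0.0021 -0.0046] dyaw 0.3 | j6 -32.9 j6 want -28.8
```

```bash
python3 -m jog '[0.001,0.0015,0.05,0,0,-0.004, 0.001,0.0015,0.1,0,0,-0.004, 0.001,0.0015,0.15,0,0,-0.004, 0.001,0.0015,0.18,0,0,-0.004, 0.001,0.0015,0.184,0,0,-0.004, 0.001,0.0015,0.184,0,0,-0.004, 0.001,0.0015,0.184,0,0,-0.004]' >/dev/null; python3 - <<'E'
from h import *
st(); to(671.4,127.3,37.6,129.5); to(646,158.2,37.6,129.5)
p=r.snapshot("wrist"); save(p,"w8.png",(220,0,420,150),3)
E
```

```text
t 33.45 p [674.5 128.   44.6] [1.798e+02 1.000e-01 1.295e+02] j [  6.  29.  80.  -0.  71. -33.] F [-0.9  0.4 -0.8] T [ 0.02 -0.06 -0.01] gap 11.4 grip 80.1
row [ 0.0014 -0.0029  0.007 ] [ 0.0029  0.0019 -0.0001] dyaw 0.0 | j6 -33.0 j6 want -28.8
row [ 0.0414 -0.0028  0.0069] [ 0.0029  0.0019 -0.0001] dyaw 0.0 | j6 -33.0 j6 want -25.7
```

View pics/w8.png

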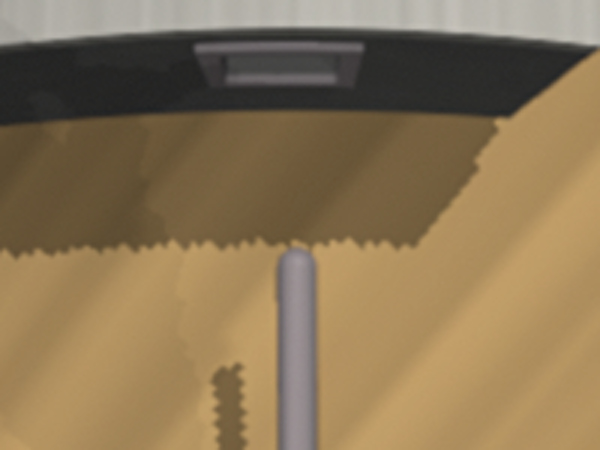

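The recess spans crop x 195–363 (centre 279) and the pin is at 297, so it must go about 2 mm left. I'll let the arm settle and re-read.

```bash
python3 -m jog '[0,0,0,0,0,0, 0,0,0,0,0,0, 0,0,0,0,0,0]' >/dev/null; python3 - <<'E'
from h import *
st(); to(671.4,127.3,37.6,129.5)
p=r.snapshot("wrist"); g=p["pixels"].sum(2).astype(int)
print(g[24,275:350:1]); print(g[110,300:340])
E
```

```text
t 33.875 p [672.9 128.1  42.5] [180.    0.  129.5] j [  6.  29.  80.   0.  71. -33.] F [-0.2 -0.6 -0.8] T [-0.02 -0.02 -0.01] gap 11.4 grip 80.1
row [ 0.0003 -0.0017  0.0049] [0.0003 0.0001 0.0002] dyaw -0.0 | j6 -33.0 j6 want -28.8
[119 118 121 115 114 114 109 111 113 109 114 113 110 116 132 162 168 169
 168 168 162 149 152 188 194 196 197 202 206 209 208 209 208 208 204 206
 206 206 204 205 203 207 204 207 207 203 205 205 206 203 207 209 205 203
 206 205 207 208 202 190 178 186 192 192 190 189 181 160 141 130 129 131
 130 126 128]
[433 439 441 445 445 448 446 448 451 453 457 444 368 316 352 393 421 438
 449 444 438 425 403 371 344 367 409 437 438 432 433 434 430 430 429 430
 425 425 423 423]
```

```bash
python3 -m jog '[0,-0.0013,0.0045,0,0,0, 0.01,-0.0013,0.0045,0,0,0, 0.02,-0.0013,0.0045,0,0,0, 0.025,-0.0013,0.0045,0,0,0, 0.025,-0.0013,0.0045,0,0,0, 0.025,-0.0013,0.0045,0,0,0]' >/dev/null; python3 - <<'E'
from h import *
st(); to(646,158.2,37.6,129.5)
p=r.snapshot("wrist"); save(p,"w9.png",(220,0,420,150),3)
E
```

```text
t 34.675 p [656.1 146.5  38. ] [180.    0.  129.5] j [  8.  27.  82.  -0.  70. -31.] F [-0.4  0.4 -0.1] T [-0.01 -0.07 -0.03] gap 11.1 grip 80.1
row [ 0.0154 -0.0003  0.0004] [0.0003 0.0003 0.0002] dyaw -0.0 | j6 -31.3 j6 want -25.7
```

View pics/w9.png

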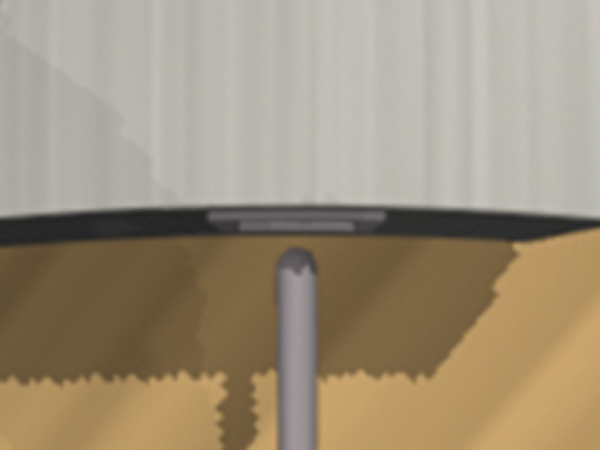

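Pin (296) is centred on the recess (297). Now press in steps.

```bash
S='from h import *
s=r.sense(); print("Fpush",round(float(np.array(s["ft_force"])[:2]@[.636,-.772]),1)); st()'
python3 -m jog '[0.005,0,0,0,0,0, 0.01,0,0,0,0,0, 0.012,0,0,0,0,0, 0.012,0,0,0,0,0, 0.012,0,0,0,0,0]' >/dev/null; python3 -c "$S"
python3 -m jog '[0.0015,0,0,0,0,0, 0.003,0,0,0,0,0, 0.003,0,0,0,0,0]' >/dev/null; python3 -c "$S"
python3 -m jog '[0.001,0,0,0,0,0, 0.002,0,0,0,0,0, 0.002,0,0,0,0,0]' >/dev/null; python3 -c "$S"
python3 -m jog '[0.001,0,0,0,0,0, 0.002,0,0,0,0,0, 0.002,0,0,0,0,0]' >/dev/null; python3 -c "$S"
```

```text
Fpush 0.8
t 35.35 p [648.3 155.8  37.8] [180.    0.  129.5] j [  9.  27.  83.  -0.  70. -30.] F [ 1.  -0.3 -1. ] T [0.02 0.03 0.04] gap 11.3 grip 80.1
Fpush 0.8
t 35.725 p [646.5 157.9  37.9] [180.    0.  129.5] j [  9.  26.  84.  -0.  70. -30.] F [-0.1 -1.1 -0.7] T [-0.16 -0.12  0.03] gap 11.4 grip 80.1
Fpush 3.4
t 36.1 p [645.2 159.5  37.9] [180.    0.  129.5] j [  9.  26.  84.  -0.  70. -30.] F [ 1.8 -2.9 -0.8] T [-0.44 -0.29  0.  ] gap 11.0 grip 80.1
Fpush 4.1
t 36.475 p [643.9 161.1  37.9] [180.    0.  129.5] j [ 10.  26.  84.  -0.  70. -30.] F [ 2.9 -2.9 -0.9] T [-0.57 -0.42  0.02] gap 11.0 grip 80.1
```

```bash
S='from h import *
s=r.sense(); print("Fpush",round(float(np.array(s["ft_force"])[:2]@[.636,-.772]),1)); st()'
python3 -m jog '[0.001,0,0,0,0,0, 0.0015,0,0,0,0,0, 0.0015,0,0,0,0,0]' >/dev/null; python3 -c "$S"
python3 -m jog '[0.001,0,0,0,0,0, 0.001,0,0,0,0,0, 0.001,0,0,0,0,0]' >/dev/null; python3 -c "$S"
```

```text
Fpush 5.2
t 36.85 p [643.2 162.1  38. ] [180.    0.  129.5] j [ 10.  26.  84.  -0.  70. -30.] F [ 3.4 -4.  -0.8] T [-0.8  -0.57  0.06] gap 11.3 grip 80.1
Fpush 8.8
t 37.225 p [643.1 162.3  38.2] [1.800e+02 1.000e-01 1.295e+02] j [ 10.  26.  84.  -0.  70. -30.] F [ 4.3 -7.8 -1.2] T [-1.18 -0.89  0.04] gap 11.4 grip 80.1
```

Bottomed: force jumped and travel stalled. A little more, hold about 0.8 s, then back out straight.

```bash
S='from h import *
s=r.sense(); print("Fpush",round(float(np.array(s["ft_force"])[:2]@[.636,-.772]),1)); st()'
python3 -m jog '[0.0007,0,0,0,0,0, 0.0007,0,0,0,0,0, 0.0007,0,0,0,0,0, 0.0007,0,0,0,0,0, 0.0007,0,0,0,0,0, 0.0007,0,0,0,0,0, 0.0007,0,0,0,0,0]' >/dev/null; python3 -c "$S"
python3 -m jog '[-0.004,0,0,0,0,0, -0.01,0,0,0,0,0, -0.025,0,0,0,0,0, -0.05,0,0,0,0,0, -0.06,0,0,0,0,0, -0.06,0,-0.05,0,0,0, -0.06,0,-0.1,0,0,0, -0.06,0,-0.1,0,0,0]' >/dev/null; python3 - <<'E'
from h import *
st(); p=r.snapshot("top")
for nm,pp in (("top",p),("scene",r.snapshot("scene"))):
  for o in r.outline_of(pp,"cork_pad")[:1]:
    w=region(pp,o); w=w[w[:,2]<9]; c,s,a=cv2.minAreaRect(w[:,:2].astype(np.float32)); print(nm,o["score"],np.round(c,1),np.round(s,1),round(a,1),np.median(w[:,2]))
E
```

```text
Fpush 9.6
t 38.1 p [643.  162.4  38.3] [180.    0.2 129.5] j [ 10.  26.  84.  -0.  70. -30.] F [ 5.7 -7.7 -1. ] T [-1.48 -1.02  0.04] gap 11.0 grip 80.1
t 39.1 p [683.6 117.9 144.6] [179.5   0.3 129.5] j [  6.  24.  75.   0.  81. -34.] F [ 0.1 -0.4 -0.7] T [-0.02  0.    0.03] gap 11.1 grip 80.1
top 0.7 [438.   10.1] [ 83.3 159.9] 81.7 3.649171224670681
scene 0.58 [0. 0.] [0. 0.] 0.0 nan
  return _methods._mean(a, axis=axis, dtype=dtype,
  ret = ret.dtype.type(ret / rcount)
```

```bash
python3 -c "
from h import *
to(456.3,10.1,110,171.7)"
```

```text
row [ 0.0587 -0.2398  0.0265] [-0.0017 -0.0028 -0.7363] dyaw 42.2 | j6 -34.0 j6 want -80.4
```

```bash
python3 -m jog '[0.0587,-0.24,0.0265,0,0,-0.736, 0.0587,-0.24,0.0265,0,0,-0.736, 0.0587,-0.24,0.0265,0,0,-0.736, 0.0587,-0.24,0.0265,0,0,-0.736, 0.0587,-0.24,0.0265,0,0,-0.736, 0.0587,-0.24,0.0265,0,0,-0.736, 0.0587,-0.24,0.0265,0,0,-0.736, 0.0587,-0.24,0.0265,0,0,-0.736]' >/dev/null; python3 - <<'E'
from h import *
st(); to(456.3,10.1,10,171.7)
p=r.snapshot("wrist"); save(p,"w10.png")
E
```

```text
t 40.3 p [458.5  10.3 111.6] [180.    0.  171.7] j [ -5. -10. 115.   0.  75. -87.] F [ 0.   0.9 -0.6] T [ 0.05  0.08 -0.05] gap 11.2 grip 80.1
row [ 0.0022 -0.0005  0.1016] [ 0.0001  0.0005 -0.0001] dyaw 0.0 | j6 -86.8 j6 want -80.4
```

View pics/w10.png

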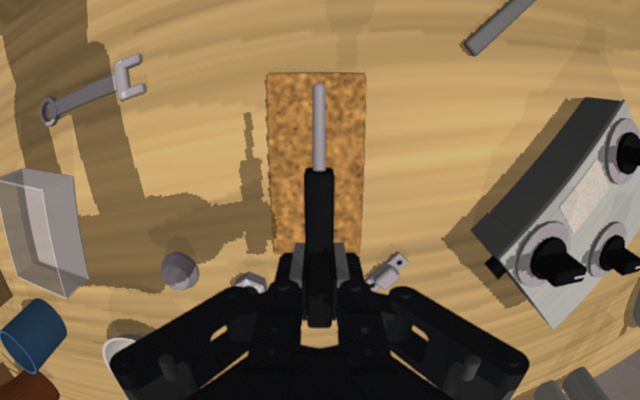

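```bash
python3 -m jog '[0.001,0,0.04,0,0,0, 0.001,0,0.07,0,0,0, 0.001,0,0.09,0,0,0, 0.001,0,0.098,0,0,0, 0.001,0,0.1,0,0,0, 0.001,0,0.1,0,0,0, 0.001,0,0.1,0,0,0]' >/dev/null;python3 -c "
from h import *
st()"
```

```text
t 41.225 p [457.3  10.1  12.3] [1.800e+02 1.000e-01 1.717e+02] j [ -5.  -1. 119.  -0.  62. -87.] F [-0.4  1.1 -0.8] T [-0.01 -0.01 -0.01] gap 11.7 grip 80.1
```

```bash
python3 -m jog '[0,0,0.001,0,0,0, 0,0,0.002,0,0,0, 0,0,0.002,0,0,0]' >/dev/null;python3 -c "
from h import *
st()"; python3 -m jog '[0,0,0.001,0,0,0, 0,0,0.001,0,0,0, 0,0,0.001,0,0,0]' >/dev/null;python3 -c "
from h import *
st()"
```

```text
t 41.6 p [456.3  10.1   9.2] [180.   -0.  171.7] j [ -5.  -1. 119.   0.  62. -87.] F [ 0.3  0.1 -1.1] T [-0.01  0.05 -0.06] gap 11.6 grip 80.1
t 41.975 p [456.5  10.1   8.7] [-180.    -0.   171.7] j [ -5.  -1. 119.  -0.  62. -87.] F [-2.7 -0.2  5. ] T [0.03 0.46 0.  ] gap 11.3 grip 80.9
```

Tool rests on the cork. Release, rise, and look over the fixings.

```bash
python3 -m jog '[0,0,0,0,0,0, 0,0,0,0,0,0, 0,0,0,0,0,0, 0,0,0,0,0,0, 0,0,-0.05,0,0,0, 0,0,-0.11,0,0,0, 0,0,-0.17,0,0,0, -0.03,0,-0.22,0,0,0]' 1 >/dev/null; python3 -m jog '[-0.05,0,0,0,0,0, -0.1,0,0,0,0,0, -0.13,0,0,0,0,0, -0.13,0,0,0,0,0, -0.13,0,0,0,0,0]' >/dev/null
cat >> h.py <<'E'
def near(p,f):
    "nuts and clips: centre (bias-corrected for the wrist camera), grip angle candidates"
    out=[]
    b=np.array([1.2,0.2]) if f else np.array([-1.5,3.])
    for n,zt in (("nut1",14),("clip1",16)):
        for o in r.outline_of(p,n)[:6]:
            if o["score"]<0.4: continue
            w=region(p,o,f); 
            if len(w)<60: continue
            if n=="nut1":
                h=w[(w[:,2]>11)&(w[:,2]<17)][:,:2]
                if len(h)<40: continue
                hull=cv2.convexHull(h.astype(np.float32))[:,0]; c,_,_=cv2.minAreaRect(hull)
                best=max((-(np.ptp(h@np.array([np.cos(t+k*np.pi/3),np.sin(t+k*np.pi/3)]))),0) if 0 else (-sum(np.percentile(h@np.array([np.cos(t+k*np.pi/3),np.sin(t+k*np.pi/3)]),98)-np.percentile(h@np.array([np.cos(t+k*np.pi/3),np.sin(t+k*np.pi/3)]),2) for k in range(3)),t) for t in np.radians(np.arange(0,60,1)))
                t=best[1]; cc=np.zeros(2); 
                E=[np.array([np.cos(t+k*np.pi/3),np.sin(t+k*np.pi/3)]) for k in range(3)]
                mid=[(np.percentile(h@e,99)+np.percentile(h@e,1))/2 for e in E]; cc=np.linalg.lstsq(np.array(E),np.array(mid),rcond=None)[0]
                print("NUT",round(o["score"],2),np.round(o["bbox"]),(cc+b).round(1),"flat dirs",round(np.degrees(t)),"+60k","width",round(-best[0]/3,1),"z95",np.percentile(w[:,2],95).round())
            else:
                h=w[w[:,2]>2][:,:2]; c,s,a=cv2.minAreaRect(h.astype(np.float32))
                if s[0]>s[1]: a+=90; s=s[::-1]
                print("CLIP",round(o["score"],2),np.round(o["bbox"]),(np.array(c)+b).round(1),np.round(s,1),"short-axis dir",round(a%180,1),"z95",np.percentile(w[:,2],95).round())
E
python3 - <<'E'
from h import *
st(); p=r.snapshot("wrist"); near(p,1); pin(p,1); save(p,"w11.png")
E
```

```text
t 43.6 p [614.2 -12.9 227.8] [ 1.800e+02 -1.000e-01  1.717e+02] j [ -6.  10.  83.   0.  87. -88.] F [ 0.2 -0.4 -0.4] T [-0.02 -0.05  0.01] gap 85.6 grip 0.0
NUT 0.75 [310.  92. 331. 122.] [541.2  -2.5] flat dirs 22 +60k width 27.3 z95 15.0
NUT 0.72 [246. 103. 277. 130.] [543.5 -69.3] flat dirs 26 +60k width 28.3 z95 15.0
NUT 0.72 [262. 157. 291. 185.] [610.3 -68. ] flat dirs 41 +60k width 27.8 z95 15.0
CLIP 0.77 [316. 116. 355. 149.] [574.9  10.2] [16.6 47.9] short-axis dir 36.4 z95 16.0
CLIP 0.54 [307.  92. 334. 119.] [541.3  -2.9] [29.5 32.1] short-axis dir 67.6 z95 15.0
pin 0.86 [313.   3. 328.  71.] 873 [456.8  10. ] [16.2 81.6] dir 172.1 ends [497.3   4.6] [416.2  15.9] [(-36, np.float64(12.3)), (-24, np.float64(13.5)), (-12, np.float64(13.5)), (0, np.float64(13.4)), (12, np.float64(16.2)), (24, np.float64(13.5)), (36, np.float64(13.5))] z [15.4 17.2 18.6]
pin 0.29 [440. 240. 476. 280.] 1004 [770. 160.] [54.1 59.4] dir 95.6 ends [766.8 134. ] [760.7 197.2] [(-20, np.float64(35.5)), (-11, np.float64(36.3)), (-2, np.float64(57.5)), (7, np.float64(35.1)), (16, np.float64(35.6)), (25, np.float64(30.9)), (34, np.float64(22.5))] z [ 8.1 27.7 30.1]
```

View pics/w11.png

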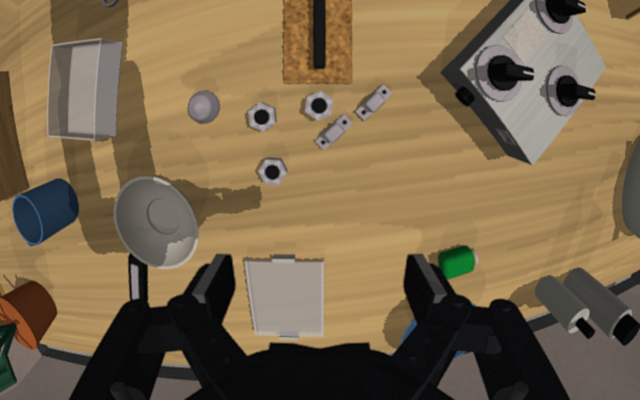

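Overhead all is in place: clips at (335,132) and (373,101), nuts at (318,105), (262,116), (272,170), tool on the cork. Start with the far clip.

```bash
python3 -c "
from h import *
to(545.8,62.2,110,128.3)"
```

```text
row [0.0786 0.0644 0.1187] [3.000e-04 5.000e-04 7.572e-01] dyaw -43.4 | j6 -87.7 j6 want -31.8
```

```bash
python3 -m jog '[0.0786,0.0644,0.1187,0,0,0.757, 0.0786,0.0644,0.1187,0,0,0.757, 0.0786,0.0644,0.1187,0,0,0.757, 0.0786,0.0644,0.1187,0,0,0.757, 0.0786,0.0644,0.1187,0,0,0.757, 0.0786,0.0644,0.1187,0,0,0.757, 0.0786,0.0644,0.1187,0,0,0.757]' 0 >/dev/null; python3 - <<'E'
from h import *
st(); p=r.snapshot("wrist"); near(p,1);  to(545.8,62.2,3,128.3)
E
```

```text
t 44.675 p [546.8  61.8 110.3] [179.9   0.  128.4] j [  1.   5. 101.  -0.  74. -37.] F [ 0.2  0.4 -0. ] T [ 0.02 -0.01 -0.01] gap 42.8 grip 0.0
NUT 0.68 [254. 226. 290. 260.] [5.4e+02 1.0e-01] flat dirs 14 +60k width 26.0 z95 14.0
NUT 0.59 [218. 278. 238. 296.] [532.2 -64.2] flat dirs 22 +60k width 12.3 z95 14.0
NUT 0.56 [274. 309. 309. 343.] [610.1 -68. ] flat dirs 55 +60k width 28.7 z95 14.0
CLIP 0.63 [310. 167. 329. 220.] [545.3  62.9] [15.1 46.8] short-axis dir 37.9 z95 16.0
CLIP 0.61 [301. 232. 320. 280.] [574.6  11.1] [15.6 47.4] short-axis dir 35.4 z95 16.0
row [ 0.0007 -0.0004  0.1068] [0.0003 0.0002 0.0008] dyaw -0.0 | j6 -37.2 j6 want -31.8
```

```bash
python3 -m jog '[0.0007,-0.0004,0.04,0,0,0, 0.0007,-0.0004,0.08,0,0,0, 0.0007,-0.0004,0.1,0,0,0, 0.0007,-0.0004,0.106,0,0,0, 0.0007,-0.0004,0.106,0,0,0]' >/dev/null; python3 -m jog '[0,0,0,0,0,0, 0,0,0,0,0,0, 0,0,0,0,0,0, 0,0,0,0,0,0, 0,0,0,0,0,0, 0,0,0,0,0,0]' -1 60 >/dev/null; python3 -c "
from h import *
st()";  python3 -m jog '[0,0,-0.05,0,0,0, 0,0,-0.1,0,0,0, 0,0,-0.14,0,0,0, 0,0,-0.14,0,0,0]' >/dev/null; python3 - <<'E'
from h import *
st(); 
p=r.snapshot("top"); o=r.outline_of(p,"clear_box")[0]; w=region(p,o); h=w[w[:,2]>35]; print(o["score"],cv2.minAreaRect(h[:,:2].astype(np.float32)),np.percentile(w[:,2],[2,98]))
p=r.snapshot("scene"); 
for n in ("clear_box","dish"):
    o=r.outline_of(p,n)[0]; w=region(p,o); h=w[(w[:,2]>30)&(w[:,2]<60)]; print(n,o["score"],cv2.minAreaRect(h[:,:2].astype(np.float32)))
to(448+24,-318-7,150,163)
E
```

```text
t 46.2 p [547.   62.4   5.2] [1.799e+02 1.000e-01 1.283e+02] j [  1.  13. 104.  -0.  63. -37.] F [-0.1 -0.1  6.6] T [-0.01  0.14 -0.01] gap 14.4 grip 60.2
t 46.7 p [548.6  62.5 148.7] [179.6   0.3 128.3] j [  1.   3.  99.   0.  78. -37.] F [-0.4 -0.  -0.3] T [-0.01 -0.    0.01] gap 14.4 grip 59.4
0.92 ((448.2591247558594, -315.445068359375), (100.93463134765625, 129.58395385742188), 73.10983276367188) [-2.38909075 51.69174143]
clear_box 0.6 ((446.2552490234375, -311.6341552734375), (104.994140625, 131.89964294433594), 73.57322692871094)Traceback (most recent call last):
  File "<stdin>", line 6, in <module>
IndexError: list index out of range
```

```bash
python3 -c "
from h import *
to(430,-308,130,73)"
```

```text
row [-0.2198 -0.3192  0.0121] [-3.100e-03 -5.000e-04  9.652e-01] dyaw -55.3 | j6 -37.1 j6 want -18.6
```

```bash
python3 -m jog '[-0.22,-0.319,0.012,0,0,0.965, -0.22,-0.319,0.012,0,0,0.965, -0.22,-0.319,0.012,0,0,0.965, -0.22,-0.319,0.012,0,0,0.965, -0.22,-0.319,0.012,0,0,0.965, -0.22,-0.319,0.012,0,0,0.965, -0.22,-0.319,0.012,0,0,0.965, -0.22,-0.319,0.012,0,0,0.965]' >/dev/null; python3 -c "
from h import *
st(); to(430,-308,28,73)"
```

```text
t 47.95 p [ 430.7 -307.9  130.3] [-1.799e+02 -1.000e-01  7.290e+01] j [-41.   1. 103.   0.  76. -24.] F [ 0.4  0.3 -0. ] T [-0.    0.01  0.03] gap 13.7 grip 59.4
row [-0.0005 -0.0004  0.1023] [-0.0021 -0.0013 -0.0014] dyaw 0.1 | j6 -24.0 j6 want -18.6
```

```bash
python3 -m jog '[0,0,0.05,0,0,0, 0,0,0.09,0,0,0, 0,0,0.112,0,0,0, 0,0,0.112,0,0,0, 0,0,0.112,0,0,0]' >/dev/null; python3 -c "
from h import *
st()"; python3 -m jog '[0,0,0,0,0,0, 0,0,0,0,0,0, 0,0,0,0,0,0, 0,0,0,0,0,0, 0,0,-0.06,0,0,0, 0,0,-0.12,0,0,0, 0,0,-0.15,0,0,0, 0,0,-0.15,0,0,0]' -0.34 >/dev/null; python3 - <<'E'
from h import *
st(); p=r.snapshot("wrist"); near(p,1); near(r.snapshot("top"),0); to(574.9,10.5,160,36.4)
E
```

```text
t 48.575 p [ 432.6 -307.4   20.6] [179.9   0.   73.1] j [-41.   9. 107.   0.  64. -24.] F [ 0.   0.2 -0.2] T [ 0.   -0.03 -0.02] gap 14.4 grip 59.4
t 49.575 p [ 433.2 -309.5  173.3] [179.7   0.2  73. ] j [-41.  -1. 101.   0.  80. -24.] F [-0.3  0.4  0.2] T [ 0.01  0.08 -0.04] gap 28.2 grip 0.0
CLIP 0.76 [312. 155. 325. 195.] [ 433.5 -306.2] [15.6 46.3] short-axis dir 163.3 z95 19.0
NUT 0.62 [291. 198. 305. 210.] [540.7  -1.2] flat dirs 1 +60k width 26.8 z95 19.0
NUT 0.57 [318. 201. 328. 214.] [543.  -68.7] flat dirs 57 +60k width 26.7 z95 19.0
CLIP 0.44 [287. 191. 302. 198.] [575.  11.] [16.5 47. ] short-axis dir 35.8 z95 18.0
row [0.346 0.045 0.008] [-3.200e-03 -4.000e-04  6.389e-01] dyaw -36.6 | j6 -24.1 j6 want 54.6
```

```bash
python3 -m jog '[0.346,0.045,0.03,0,0,0.639, 0.346,0.045,0.03,0,0,0.639, 0.346,0.045,0.03,0,0,0.639, 0.346,0.045,0.03,0,0,0.639, 0.346,0.045,0.03,0,0,0.639, 0.346,0.045,0.03,0,0,0.639, 0.346,0.045,0.03,0,0,0.639, 0.346,0.045,0.03,0,0,0.639]' 0.03 >/dev/null; python3 - <<'E'
from h import *
st(); near(r.snapshot("wrist"),1); to(574.9,10.5,6.5,36.4)
E
```

```text
t 50.875 p [575.    9.7 138.5] [-1.799e+02  1.000e-01  3.650e+01] j [-4.  7. 95. -0. 78. 49.] F [ 0.7 -0.4  0.7] T [-0.02 -0.01 -0.01] gap 44.0 grip 0.0
NUT 0.85 [390. 186. 429. 224.] [610.4 -68.3] flat dirs 57 +60k width 28.4 z95 14.0
NUT 0.72 [348. 241. 375. 272.] [540.6 -62.3] flat dirs 21 +60k width 19.9 z95 14.0
NUT 0.65 [294. 203. 327. 243.] [542.   -2.1] flat dirs 6 +60k width 28.0 z95 15.0
CLIP 0.74 [297. 177. 348. 198.] [575.3  10.3] [16.6 47. ] short-axis dir 35.3 z95 16.0
CLIP 0.44 [ 52. 103. 116. 156.] [506.9 210.7] [38.9 77.8] short-axis dir 53.0 z95 104.0
row [ 0.001  -0.0019  0.1329] [-0.0001  0.0005 -0.0017] dyaw 0.1 | j6 49.4 j6 want 54.6
```

```bash
python3 -m jog '[0.001,-0.0012,0.05,0,0,0, 0.001,-0.0012,0.1,0,0,0, 0.001,-0.0012,0.125,0,0,0, 0.001,-0.0012,0.13,0,0,0, 0.001,-0.0012,0.13,0,0,0]' >/dev/null;  python3 -c "
from h import *
st()"; python3 -m jog '[0,0,0,0,0,0, 0,0,0,0,0,0, 0,0,0,0,0,0, 0,0,0,0,0,0, 0,0,0,0,0,0, 0,0,0,0,0,0]' -1 60 >/dev/null; python3 -c "
from h import *
st()";  python3 -m jog '[0,0,-0.05,0,0,0, 0,0,-0.1,0,0,0, 0,0,-0.14,0,0,0, 0,0,-0.14,0,0,0]' >/dev/null; python3 - <<'E'
from h import *
st(); near(r.snapshot("wrist"),1);to(465,-318,130,-17)
E
```

```text
t 51.65 p [576.3  10.5  10.5] [180.   -0.   36.3] j [ -4.  16. 100.  -0.  64.  50.] F [0.8 0.  0.3] T [-0.02  0.01  0.01] gap 44.1 grip 0.0
t 52.4 p [577.5  11.   11.9] [ 1.799e+02 -1.000e-01  3.640e+01] j [ -4.  16. 100.  -0.  64.  50.] F [-1.1 -1.1  7.1] T [-0.23  0.21 -0.  ] gap 18.9 grip 58.5
t 52.9 p [579.2  11.2 155.6] [179.6  -0.4  36.4] j [-4.  6. 94. -0. 79. 50.] F [ 0.2  0.5 -0.6] T [-0.04 -0.02 -0.02] gap 19.4 grip 58.8
NUT 0.75 [382. 186. 420. 222.] [610.3 -68.2] flat dirs 59 +60k width 28.3 z95 14.0
NUT 0.64 [364. 243. 375. 265.] [551.2 -74.7] flat dirs 29 +60k width 16.5 z95 14.0
NUT 0.59 [293. 203. 323. 239.] [541.6  -1.8] flat dirs 3 +60k width 28.2 z95 15.0
CLIP 0.58 [277. 239. 364. 276.] [579.8  11.6] [21.4 48.3] short-axis dir 36.3 z95 160.0
row [-0.2843  0.1996  0.0191] [-1.000e-04  6.000e-04  9.321e-01] dyaw -53.4 | j6 49.6 j6 want 72.6
```

```bash
python3 -m jog '[-0.284,0.2,0.0,0,0,0.932, -0.284,0.2,0.0,0,0,0.932, -0.284,0.2,0.0,0,0,0.932, -0.284,0.2,0.0,0,0,0.932, -0.284,0.2,0.0,0,0,0.932, -0.284,0.2,0.0,0,0,0.932, -0.284,0.2,0.0,0,0,0.932, -0.284,0.2,0.0,0,0,0.932]' >/dev/null; python3 -c "
from h import *
st(); to(466,-319,28,-17)"
```

```text
t 54.05 p [ 465.4 -317.1  148.1] [-1.799e+02  1.000e-01 -1.700e+01] j [-40.   5.  97.   0.  78.  67.] F [ 0.4 -0.2 -1. ] T [-0.02 -0.02 -0.01] gap 18.9 grip 58.9
row [0.0014 0.0018 0.1201] [-0.0015  0.0023 -0.0001] dyaw 0.0 | j6 67.5 j6 want 72.6
```

```bash
python3 -m jog '[0.001,0.0018,0.05,0,0,0, 0.001,0.0018,0.1,0,0,0, 0.001,0.0018,0.12,0,0,0, 0.001,0.0018,0.12,0,0,0, 0.001,0.0018,0.12,0,0,0]' >/dev/null; python3 -m jog '[0,0,0,0,0,0, 0,0,0,0,0,0, 0,0,0,0,0,0, 0,0,0,0,0,0, 0,0,-0.06,0,0,0, 0,0,-0.12,0,0,0, 0,0,-0.15,0,0,0, 0,0,-0.15,0,0,0]' -0.2 >/dev/null; python3 - <<'E'
from h import *
st(); p=r.snapshot("wrist"); near(p,1); near(r.snapshot("top"),0); 
o=r.outline_of(p,"dish")
p=r.snapshot("top"); o=r.outline_of(p,"dish")[0]; w=region(p,o); h=w[w[:,2]>30]; print("dish",cv2.minEnclosingCircle(h[:,:2].astype(np.float32)))
p=r.snapshot("scene"); o=r.outline_of(p,"dish")[:1]
for o in o: w=region(p,o); h=w[(w[:,2]>30)&(w[:,2]<50)]; print("dish",cv2.minEnclosingCircle(h[:,:2].astype(np.float32)))
to(560,-40,200,172)
E
```

```text
t 55.675 p [ 468.  -321.6  183.5] [179.9  -0.3 -17. ] j [-40.   4.  94.   0.  82.  67.] F [-0.5 -0.5 -0. ] T [0.04 0.05 0.04] gap 34.3 grip 0.0
NUT 0.89 [ 98. 168. 125. 195.] [543.5 -70.1] flat dirs 41 +60k width 28.8 z95 15.0
NUT 0.82 [ 79. 118. 104. 146.] [610.3 -69.3] flat dirs 38 +60k width 28.6 z95 15.0
NUT 0.76 [ 72. 188.  91. 211.] [540.7  -3.2] flat dirs 25 +60k width 28.8 z95 15.0
CLIP 0.75 [296. 171. 343. 188.] [ 466.9 -320.3] [15.8 47. ] short-axis dir 162.6 z95 19.0
CLIP 0.71 [296. 202. 338. 218.] [ 431.8 -307.3] [19.7 46.5] short-axis dir 161.5 z95 19.0
NUT 0.69 [317. 200. 329. 215.] [543.2 -68.9] flat dirs 15 +60k width 26.8 z95 18.0
NUT 0.66 [294. 201. 303. 212.] [539.5  -0.7] flat dirs 47 +60k width 23.9 z95 19.0
NUT 0.52 [318. 178. 330. 188.] [610.3 -67.2] flat dirs 34 +60k width 28.2 z95 17.0
CLIP 0.58 [406. 235. 419. 239.] [ 469.3 -293.8] [15.2 77.7] short-axis dir 170.3 z95 228.0
CLIP 0.4 [402. 246. 412. 251.] [ 435.1 -296.6] [16.1 28.3] short-axis dir 162.7 z95 21.0
dish ((0.0, 0.0), 0.0)
dish ((646.0252685546875, -234.3279571533203), 66.98596954345703)
row [ 0.0079 -0.2953 -0.0208] [1.1000e-03 6.0000e-04 2.9845e+00] dyaw -171.0 | j6 67.3 j6 want -86.1
```

```bash
cat >> h.py <<'E'
from scipy.optimize import minimize
def hexfit(p):
    for o in r.outline_of(p,"nut1")[:5]:
        if o["score"]<0.4: continue
        w=region(p,o,1); s=np.ptp(w[:,:2],axis=0).max()
        if s>60 or len(w)<100: continue
        v,u=np.nonzero(o["region"]); q=world(p,np.c_[u,v],z=14,fish=True)[:,:2]; c0=np.median(q,0)
        # rasterise candidates in the image via point test over a neighbourhood
        l,t,R_,b=[int(k) for k in o["bbox"]]; vv,uu=np.mgrid[t-8:b+9,l-8:R_+9]; vv=vv.ravel();uu=uu.ravel(); ok=(vv>=0)&(vv<400)&(uu>=0)&(uu<640); vv=vv[ok];uu=uu[ok]
        Q=world(p,np.c_[uu,vv],z=14,fish=True)[:,:2]; Q0=world(p,np.c_[uu,vv],z=0,fish=True)[:,:2]; Q7=(Q+Q0)/2
        M=o["region"][vv,uu]
        def ins(X,c,a): 
            d=np.zeros(len(X))
            for k in range(3):
                e=np.array([np.cos(a+k*np.pi/3),np.sin(a+k*np.pi/3)]); d=np.maximum(d,abs((X-c)@e))
            return 1/(1+np.exp((d-15)/0.5))
        def cost(x):
            S=np.maximum.reduce([ins(Z,x[:2],x[2]) for Z in (Q,Q7,Q0)]); return ((S-M)**2).sum()
        best=min((minimize(cost,[*c0,np.radians(a)],method="Nelder-Mead",options=dict(initial_simplex=[[*c0,np.radians(a)],[c0[0]+3,c0[1],np.radians(a)],[c0[0],c0[1]+3,np.radians(a)],[*c0,np.radians(a+10)]])) for a in (0,20,40)),key=lambda m:m.fun)
        print("HEX",round(o["score"],2),(best.x[:2]+[1.2,.2]).round(1),"flats",round(np.degrees(best.x[2])%60,1),"cost",round(best.fun/M.sum(),3),len(M))
E
python3 -c "
from h import *
to(489,-24,180,-17)"
```

```text
row [-0.0647 -0.2898 -0.0008] [-0.0003  0.0008 -0.    ] dyaw 0.0 | j6 67.3 j6 want 104.2
```

```bash
python3 -m jog '[-0.0647,-0.29,0,0,0,0, -0.0647,-0.29,0,0,0,0, -0.0647,-0.29,0,0,0,0, -0.0647,-0.29,0,0,0,0, -0.0647,-0.29,0,0,0,0, -0.0647,-0.29,0,0,0,0, -0.0647,-0.29,0,0,0,0, -0.0647,-0.29,0,0,0,0]' 0.1 >/dev/null; python3 - <<'E'
from h import *
st(); hexfit(r.snapshot("wrist")); hexfit(r.snapshot("wrist"))
E
```

```text
t 57.225 p [489.2 -25.2 179.6] [180.   -0.  -17.1] j [ -9.  -8. 106.  -0.  82.  98.] F [-0.4  0.5  0.1] T [ 0.   -0.03 -0.05] gap 47.0 grip 0.0
HEX 0.77 [541.   -2.3] flats 15.4 cost 0.034 2450
HEX 0.65 [543.2 -69.2] flats 27.7 cost 0.04 2350
HEX 0.64 [609.8 -68.3] flats 48.2 cost 0.029 2700
HEX 0.75 [543.2 -69. ] flats 25.9 cost 0.057 2256
HEX 0.71 [541.   -1.9] flats 14.8 cost 0.034 2392
HEX 0.55 [609.9 -68.6] flats 48.8 cost 0.028 2585
```

```bash
python3 -c "
from h import *
to(541,-2.1,60,-15)"
```

```text
row [ 0.0428 -0.037   0.1195] [ 0.0001  0.0001 -0.0366] dyaw 2.1 | j6 98.2 j6 want 104.8
```

```bash
python3 -m jog '[0.0428,-0.037,0.04,0,0,-0.037, 0.0428,-0.037,0.08,0,0,-0.037, 0.0428,-0.037,0.12,0,0,-0.037, 0.0428,-0.037,0.155,0,0,-0.037, 0.0428,-0.037,0.176,0,0,-0.037, 0.0428,-0.037,0.176,0,0,-0.037, 0.0428,-0.037,0.176,0,0,-0.037]' 0.05 >/dev/null;  python3 -c "
from h import *
st()"; python3 -m jog '[0,0,0,0,0,0, 0,0,0,0,0,0, 0,0,0,0,0,0, 0,0,0,0,0,0, 0,0,0,0,0,0, 0,0,0,0,0,0]' -1 60 >/dev/null; python3 -c "
from h import *
st()";  python3 -m jog '[0,0,-0.05,0,0,0, 0,0,-0.1,0,0,0, 0,0,-0.12,0,0,0, 0,0,-0.12,0,0,0]' >/dev/null; python3 - <<'E'
from h import *
st(); to(630,-215,125,-15)
E
```

```text
t 58.3 p [541.8  -1.4   4.6] [-1.80e+02 -1.00e-01 -1.49e+01] j [ -6.  12. 106.  -0.  62.  99.] F [-0.3 -0.3  0.7] T [-0.01 -0.04  0.  ] gap 44.8 grip 0.0
t 59.05 p [542.6  -1.3   5.6] [-180.    -0.2  -14.9] j [ -6.  12. 106.  -0.  62.  99.] F [-0.7 -0.6  4.8] T [-0.04  0.21 -0.01] gap 27.8 grip 59.9
t 59.55 p [542.9  -1.2 126.5] [-179.9   -0.3  -14.9] j [ -6.   3. 102.   0.  75.  99.] F [-0.2  0.2 -1.3] T [-0.01 -0.05  0.01] gap 28.1 grip 59.5
row [0.139  0.1842 0.002 ] [-0.0009 -0.0054  0.0022] dyaw -0.1 | j6 99.3 j6 want 86.2
```

```bash
python3 -m jog '[0.06,0.08,0,0,0,0, 0.11,0.15,0,0,0,0, 0.152,0.196,0,0,0,0, 0.152,0.196,0,0,0,0, 0.152,0.196,0,0,0,0, 0.152,0.196,0.05,0,0,0, 0.152,0.196,0.09,0,0,0, 0.152,0.196,0.09,0,0,0]' >/dev/null; python3 -c "
from h import *
st()"; python3 -m jog '[0,0,0,0,0,0, 0,0,0,0,0,0, 0,0,0,0,0,0, 0,0,0,0,0,0, 0,0,-0.06,0,0,0, 0,0,-0.12,0,0,0, 0,0,-0.14,0,0,0, 0,0,-0.14,0,0,0]' 0 >/dev/null; python3 - <<'E'
from h import *
st(); p=r.snapshot("wrist"); hexfit(p); near(p,1); to(543.2,-69.1,120,-4)
E
```

```text
t 60.55 p [ 632.9 -226.7   27.4] [-179.9    0.6  -14.8] j [-24.  29.  82.   0.  70.  81.] F [-0.6  0.8  0.5] T [-0.01 -0.    0.01] gap 28.2 grip 59.5
t 61.55 p [ 638.8 -230.1  176.1] [180.   -0.3 -14.9] j [-24.  21.  75.   0.  83.  81.] F [-0.1 -0.6 -0.8] T [-0.02  0.   -0.  ] gap 42.9 grip 0.0
HEX 0.79 [610.7 -68.5] flats 46.4 cost 0.055 1849
HEX 0.68 [ 635.1 -228.3] flats 15.0 cost 0.052 2548
NUT 0.79 [181. 224. 207. 250.] [610.6 -69.3] flat dirs 38 +60k width 28.3 z95 15.0
NUT 0.61 [200. 268. 233. 295.] [544.3 -71.1] flat dirs 39 +60k width 27.6 z95 15.0
CLIP 0.77 [412. 284. 442. 294.] [ 544.3 -292.3] [ 34. 184.] short-axis dir 113.0 z95 19.0
row [-0.1305 -0.1306  0.051 ] [-0.0012  0.0047 -0.1899] dyaw 10.9 | j6 80.7 j6 want 86.8
```

```bash
python3 -m jog '[-0.06,-0.06,0,0,0,-0.2, -0.11,-0.11,0.02,0,0,-0.2, -0.1305,-0.1306,0.05,0,0,-0.2, -0.1305,-0.1306,0.09,0,0,-0.2, -0.1305,-0.1306,0.13,0,0,-0.2, -0.1305,-0.1306,0.13,0,0,-0.2]' 0.05 >/dev/null;  python3 -c "
from h import *
st(); to(543.2,-69.1,3.5,-3)"
```

```text
t 62.5 p [540.1 -68.5  38.3] [-179.9    0.6   -3.4] j [-13.  10. 104.   0.  67.  81.] F [-0.9 -1.2  0.6] T [-0.04  0.    0.01] gap 44.6 grip 0.0
row [0.0035 0.0004 0.0348] [-0.0017  0.0104 -0.007 ] dyaw 0.4 | j6 80.8 j6 want 85.8
```

```bash
python3 -m jog '[0,0,0,0,0,0, 0,0,0,0,0,0]' >/dev/null;  python3 -c "
from h import *
st(); to(543.2,-69.1,3.5,-3)"
```

```text
t 62.75 p [546.6 -70.4  45.7] [180.   -0.2  -3.4] j [-13.  10. 103.   0.  67.  81.] F [0.4 0.2 0.3] T [ 0.01 -0.05 -0.08] gap 44.9 grip 0.0
row [-0.0036 -0.0011  0.0422] [ 0.0005 -0.0032 -0.0077] dyaw 0.4 | j6 80.8 j6 want 85.8
```

```bash
python3 -m jog '[0,0,0,0,0,0, 0,0,0,0,0,0, 0,0,0,0,0,0]' >/dev/null;  python3 -c "
from h import *
st(); to(543.2,-69.1,3.5,-3)"
```

```text
t 63.125 p [545.1 -69.9  43.9] [180.   -0.   -3.4] j [-13.  10. 103.   0.  67.  81.] F [-0.2 -0.7  0.1] T [ 0.04 -0.05  0.01] gap 44.7 grip 0.0
row [-0.002  -0.0007  0.0404] [ 0.0001 -0.0004 -0.0075] dyaw 0.4 | j6 80.8 j6 want 85.8
```

```bash
python3 -m jog '[-0.002,-0.0007,0.02,0,0,-0.007, -0.002,-0.0007,0.037,0,0,-0.007, -0.002,-0.0007,0.04,0,0,-0.007, -0.002,-0.0007,0.04,0,0,-0.007, -0.002,-0.0007,0.04,0,0,-0.007]' >/dev/null; python3 -m jog '[0,0,0,0,0,0, 0,0,0,0,0,0, 0,0,0,0,0,0, 0,0,0,0,0,0, 0,0,0,0,0,0, 0,0,0,0,0,0]' -1 60 >/dev/null; python3 -c "
from h import *
st()";  python3 -m jog '[0,0,-0.05,0,0,0, 0,0,-0.1,0,0,0, 0,0,-0.12,0,0,0, 0,0,-0.12,0,0,0, 0,0,-0.12,0,0,0]' >/dev/null; python3 - <<'E'
from h import *
st(); to(657,-241,120,-3)
E
```

```text
t 64.5 p [543.9 -69.2   4.7] [ 1.8e+02 -1.0e-01 -3.0e+00] j [-13.  13. 105.   0.  63.  80.] F [-0.8  0.3  6.9] T [ 0.03  0.06 -0.  ] gap 28.1 grip 59.8
t 65.125 p [542.  -68.8 122. ] [-1.8e+02  1.0e-01 -3.0e+00] j [-13.   4. 101.   0.  75.  80.] F [ 0.2 -1.1 -0.3] T [-0.05  0.   -0.01] gap 27.5 grip 59.4
row [0.1239 0.1659 0.0017] [-0.0004  0.0021 -0.0004] dyaw 0.0 | j6 80.4 j6 want 72.9
```

```bash
python3 -m jog '[0.05,0.07,0,0,0,0, 0.1,0.13,0,0,0,0, 0.125,0.168,0,0,0,0, 0.125,0.168,0,0,0,0, 0.125,0.168,0,0,0,0, 0.125,0.168,0.04,0,0,0, 0.125,0.168,0.08,0,0,0, 0.125,0.168,0.08,0,0,0]' >/dev/null; python3 -m jog '[0,0,0,0,0,0, 0,0,0,0,0,0]' >/dev/null; python3 -c "
from h import *
st()"; python3 -m jog '[0,0,0,0,0,0, 0,0,0,0,0,0, 0,0,0,0,0,0, 0,0,0,0,0,0, 0,0,-0.06,0,0,0, 0,0,-0.12,0,0,0, 0,0,-0.14,0,0,0, 0,0,-0.14,0,0,0]' -0.05 >/dev/null; python3 - <<'E'
from h import *
st(); p=r.snapshot("wrist"); hexfit(p); to(609.9,-68.5,130,-42); to(609.9,-68.5,130,18)
E
```

```text
t 66.375 p [ 660.6 -243.7   46.5] [179.9  -0.2  -3. ] j [-24.  31.  76.   0.  73.  69.] F [-0.9 -1.   0.4] T [0.01 0.03 0.  ] gap 28.0 grip 59.5
t 67.375 p [ 660.1 -243.9  185.9] [179.9  -0.2  -3. ] j [-24.  25.  70.   0.  85.  69.] F [-0.3  0.2 -0.4] T [ 0.01 -0.01  0.01] gap 40.4 grip 0.0
HEX 0.93 [ 658.2 -244.4] flats 30.3 cost 0.039 2156
HEX 0.9 [ 633.4 -228.1] flats 9.6 cost 0.128 2162
HEX 0.58 [610.1 -69.3] flats 47.4 cost 0.033 2162
row [-0.0571 -0.1716  0.0515] [-1.000e-04  3.100e-03  6.803e-01] dyaw -39.0 | j6 68.6 j6 want 125.6
row [-0.0571 -0.1716  0.0515] [-0.0016  0.0026 -0.3669] dyaw 21.0 | j6 68.6 j6 want 65.6
```

```bash
python3 -m jog '[-0.03,-0.06,0,0,0,-0.1, -0.05,-0.12,0.02,0,0,-0.25, -0.057,-0.1716,0.06,0,0,-0.367, -0.057,-0.1716,0.12,0,0,-0.367, -0.057,-0.1716,0.14,0,0,-0.367, -0.057,-0.1716,0.14,0,0,-0.367, -0.057,-0.1716,0.14,0,0,-0.367, -0.057,-0.1716,0.14,0,0,-0.367]' 0.05 >/dev/null;  python3 -m jog '[0,0,0,0,0,0, 0,0,0,0,0,0, 0,0,0,0,0,0]' >/dev/null; python3 -c "
from h import *
st(); to(610,-68.6,3.5,18)"
```

```text
t 68.85 p [611.2 -69.1  43.9] [180.  -0.  18.] j [-11.  19.  92.   0.  69.  61.] F [-0.8 -0.1  0.3] T [-0.01 -0.02  0.03] gap 44.9 grip 0.0
row [-0.0011 -0.0008  0.0404] [ 0.0002 -0.0004  0.0001] dyaw -0.0 | j6 60.8 j6 want 65.6
```

```bash
python3 -m jog '[-0.001,-0.0007,0.02,0,0,0, -0.001,-0.0007,0.037,0,0,0, -0.001,-0.0007,0.04,0,0,0, -0.001,-0.0007,0.04,0,0,0, -0.001,-0.0007,0.04,0,0,0]' >/dev/null; python3 -m jog '[0,0,0,0,0,0, 0,0,0,0,0,0, 0,0,0,0,0,0, 0,0,0,0,0,0, 0,0,0,0,0,0, 0,0,0,0,0,0]' -1 60 >/dev/null; python3 -c "
from h import *
st()";  python3 -m jog '[0,0,-0.05,0,0,0, 0,0,-0.1,0,0,0, 0,0,-0.12,0,0,0, 0,0,-0.12,0,0,0, 0,0,-0.12,0,0,0]' >/dev/null; python3 - <<'E'
from h import *
st(); to(656,-219,120,18)
E
```

```text
t 70.225 p [610.8 -68.8   4.7] [ 1.799e+02 -1.000e-01  1.800e+01] j [-11.  22.  93.   0.  65.  61.] F [-0.7 -0.2  5.6] T [0.02 0.09 0.06] gap 28.0 grip 59.8
t 70.85 p [608.5 -68.3 121.1] [-179.9    0.2   18. ] j [-11.  14.  90.   0.  77.  61.] F [-0.6  0.2 -0.9] T [ 0.03  0.01 -0.01] gap 28.0 grip 59.4
row [-0.0014  0.158   0.0008] [-0.0017  0.0031  0.0001] dyaw -0.0 | j6 60.8 j6 want 53.5
```

```bash
python3 -m jog '[-0.001,0.06,0,0,0,0, -0.001,0.12,0,0,0,0, -0.001,0.157,0,0,0,0, -0.001,0.157,0,0,0,0, -0.001,0.157,0,0,0,0, -0.001,0.157,0.04,0,0,0, -0.001,0.157,0.075,0,0,0, -0.001,0.157,0.075,0,0,0]' >/dev/null; python3 -m jog '[0,0,0,0,0,0, 0,0,0,0,0,0]' >/dev/null; python3 -c "
from h import *
st()"; python3 -m jog '[0,0,0,0,0,0, 0,0,0,0,0,0, 0,0,0,0,0,0, 0,0,0,0,0,0, 0,0,-0.06,0,0,0, 0,0,-0.12,0,0,0, 0,0,-0.18,0,0,0, 0,0,-0.2,0,0,0]' -0.05 >/dev/null; python3 -m jog '[-0.06,0,0,0,0,0, -0.12,0,0,0,0,0, -0.15,0,0,0,0,0, -0.15,0,0,0,0,0, -0.15,0,0,0,0,0, -0.15,0,0,0,0,0]' 1 >/dev/null; python3 - <<'E'
from h import *
st(); p=r.snapshot("wrist"); hexfit(p); near(p,1); pin(p,1); knobs(r.snapshot("scene"),0); save(p,"w12.png")
E
```

```text
t 72.1 p [ 659.1 -218.5   51.3] [179.9  -0.2  18. ] j [-23.  29.  78.   0.  72.  49.] F [-0.5  0.5  0.5] T [ 0.02 -0.02 -0.04] gap 28.0 grip 59.5
t 73.85 p [ 515.6 -264.1  248.2] [-180.     0.    18.1] j [-32.   4.  87.   0.  89.  40.] F [ 0.2  0.7 -0.7] T [-0.01  0.06 -0.  ] gap 85.4 grip 0.0
HEX 0.83 [ 635.8 -228.5] flats 16.7 cost 0.093 1720
HEX 0.79 [ 662.8 -215.2] flats 32.1 cost 0.108 2350
HEX 0.71 [ 665.3 -245. ] flats 28.6 cost 0.092 2070
CLIP 0.88 [330. 198. 366. 225.] [ 466.6 -320.5] [17. 50.] short-axis dir 164.2 z95 19.0
CLIP 0.74 [194. 246. 286. 294.] [ 325.5 -202.3] [ 36.6 147.1] short-axis dir 1.0 z95 8.0
CLIP 0.62 [316. 218. 350. 242.] [ 433.  -307.1] [17.  47.9] short-axis dir 165.8 z95 19.0
CLIP 0.62 [391.   1. 450.  43.] [ 740.7 -320. ] [30.4 88.3] short-axis dir 65.6 z95 22.0
pin 0.61 [111. 123. 140. 195.] 755 [437.2  16.7] [ 24.9 122.6] dir 172.0 ends [497.1   2.3] [375.7  19.3] [(-42, np.float64(24.2)), (-23, np.float64(23.8)), (-4, np.float64(22.7)), (15, np.float64(23.3)), (33, np.float64(13.5)), (52, np.float64(13.5)), (71, np.float64(12.5))] z [ 4.5 16.8 18.8]
knob 0.94 [465. 268. 492. 292.] 183 [540.7 302.9] [37.4 15.6] pca 81.5 z95 105.7
knob 0.82 [426. 236. 445. 262.] 160 [521.2 200.8] [38.4 15.3] pca 81.5 z95 105.6
knob 0.59 [487. 234. 509. 257.] 148 [437.4 303.4] [35.3 15.8] pca 81.3 z95 105.5
```

View pics/w12.png

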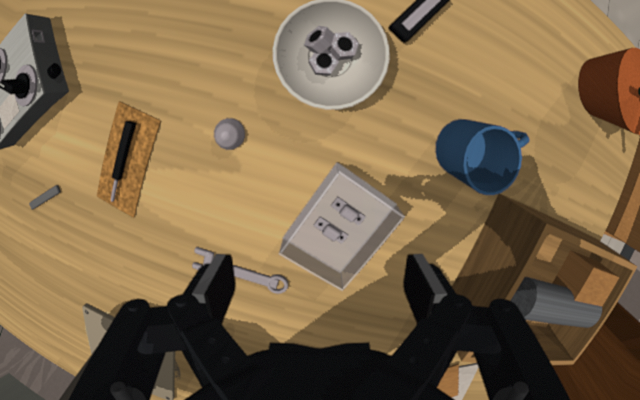

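The final view shows three nuts in the dish around (335,50), two clips in the clear box at (348,210) and (332,230), and the tool flat on the cork at (122,160). All three knobs read home. Handing in.

```bash
python3 -c "
from bench import r
print(r.hand_in())"
```

```text
the job is handed in; nothing more can be done
None
```

The job is handed in with no verdict returned: all three knobs are turned to their stops, the reset button was pressed fully in and released after that, the pin tool lies flat on the cork pad, three nuts are in the dish and both clips are in the clear box.

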